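# Load the inspection arbor: two bushes and the end cap

## Task

Load the horizontal arbor from the parts in the cradle: slide the wide bush on until it meets the sprung stop ring and the ring just begins to give, then the narrow bush up against it, then the end cap over the arbor's nose, mouth first. With the cap, push the closed stack gently back until the stop ring gives about 3 mm, hold it there for a moment without driving the spring to its end, then let go. Force nothing, leave no gaps in the stack and leave the things lying about alone.

Things in the scene. Friction and masses are not known exactly. Their poses are not given: they have to be found in the camera images.
- arbor: the fixed arbor: a grey post (50 mm wide, top 117 mm above the bench) on a dark base plate 84x90x12 mm, carrying a level steel rod 20 mm in diameter, its axis 95 mm above the bench, standing out 145 mm beyond the post along -y. Origin: on the bench under the post. Turned up to 0.2 rad about the vertical; at zero turn the rod's nose points to the robot's right (-y). It carries the sprung stop.
- arbor_nose (a point): tip of the arbor's rod, on its axis. Its y axis runs along the rod from the nose towards the post (the way parts are pushed on); z is up. The last 7 mm of the nose taper from 20 mm to 12 mm in diameter.
- stop_ring (a joint): how far the sprung stop ring is pushed back (m): 0 at rest, 0.007 hard against its end. Dark ring on the rod, 38 mm across, 8 mm long, coil spring and a fast 32 mm clamp collar behind it. Its face at rest lies 90 to 108 mm behind the nose, differently each time; that place is not measured. It gives from 1 N, then 0.5 mm per N (plus up to 5 N drag of the parts on the rod); comes back slowly.
- wide_bush_mid (a point): centre of the wide bush: plain steel sleeve, 46 mm outside diameter, 40 mm long, straight through bore 22 mm (1 mm clearance all round on the rod). y is its axis; both ends are alike. It lies level in the cradle, its centre 57 mm above the bench. 0.15 to 0.3 kg.
- narrow_bush_mid (a point): centre of the narrow bush: like the wide one (46 mm outside diameter, bore 22 mm), but 26 mm long. 0.1 to 0.21 kg. y is its axis; it lies level, its centre 57 mm above the bench.
- end_cap_mid (a point): centre of the skirt of the aluminium end cap: 46 mm outside diameter, skirt 57 mm long, three turned grooves and a 7 mm button at its closed end. y is its axis and points out of its open mouth, which is 28.5 mm from this point and faces the cradle's +y. Blind bore 22 mm in diameter, 49 mm deep: the nose does not reach the bottom when the stack is closed. Centre 57 mm above the bench. 0.1 to 0.2 kg.
- cradle: fixed wooden stand 56x262 mm between robot and arbor, two 10 mm steel rails 24 mm apart along its y axis (tops 37 mm above the bench), end blocks 42 mm high. Wide bush, narrow bush and end cap lie on their sides on the rails in any order, about 80 mm apart, axes along y. Origin: centre of its underside. Turned up to 0.2 rad about the vertical.
- ring3: bystander: loose bearing ring 62 mm across, 12 mm high, flat on the bench; origin: centre of its underside
- loupe: bystander: black loupe 32 mm in diameter, 26 mm high; origin: centre of its underside
- block_c: bystander: round steel test block 60 mm across, 10 mm high; origin: centre of its underside
Mind the look-alikes: they are no part of the job. What is shaped like the part that bears end_cap_mid but purple is not meant. Leave any turquoise look-alike of the part that bears narrow_bush_mid alone.

How it is judged:
By the outcome, as a careful person would: the job done as asked, in the order asked, and still so for the second after the job is handed in, with the robot touching nothing.
It also fails if it takes over 72 s, if anything falls off the work surface, if the arm or the gripper's body presses on something with over 40 N, if the wrist force passes 120 N, or if a joint passes its speed limit or range.

## Robot

A 7-joint arm with a two-finger parallel gripper is mounted at the origin on a cart in front of the work surface, level with it; the furniture and walls round the work are solid. World frame = base frame: x ahead of the robot, y to its left, z up, the work surface at z = 0. Lengths are in m, angles in rad, forces in N, time in s.
With the tool pointing down it reaches from about 0.35 to 0.9 m from the base axis. Payload 7.2 kg.
Tool frame: the origin (TCP) lies on the mounting face of the last link; the fingertips stand 182 mm ahead of it and the grasp point (between the pads) lies 163 mm ahead of it (r.tcp_to_grasp is the distance from the TCP to the grasp point, in m); x points along the fingers, z is the direction in which the jaws open and shut, and the axes are right-handed (so a half turn about x gives the same grasp; the last joint's range is limited). The gripper opens to 88 mm and grips with 3 to 60 N. Pads are 20 mm wide; open, the fingers measure 115 mm over their backs; the gripper's body (75 mm by 178 mm) begins 61 mm behind the grasp point.
Start: joints at [1.159, 0.411, -0.013, 1.596, 0.006, 1.134, -0.082], TCP at [0.211, -0.588, 0.405] pointing down, gripper open.
Joint ranges: [-2.95, 2.95], [-0.29, 1.99], [-1.47, 1.44], [0.14, 2.54], [-1.03, 4.17], [0.13, 1.85], [-2.86, 2.86]. Speed limits (rad/s): [2.39, 2.39, 3.01, 3.01, 3.14, 3.14, 3.14].

## Interface

Orientations are given as a 3x3 rotation matrix whose columns are the frame's x, y, z axes.
In Python, from bench import r gives the robot as it stands.
- The arm moves only by the shell command python3 -m handwheel 'ROWS' [FORCE]. ROWS is JSON, a list of rows, each an object with "grip": the finger opening in cm, from 0 to 8.78; "slide": the shift along the world's x, y, z in cm, a list of three; "delta_rot": the turn, a rotation vector about the world's x, y, z in rad, a list of three. A call has 1 to 5 rows; each row shifts and turns the commanded pose from where the row before left it; what a row does not reach is not made up. A row lasts 1/12 s, in which the tool goes at most 41.7 mm and 7.16 degrees, less where a joint would pass 70% of its speed; a pose out of reach is approached as far as the arm can. A call is refused whole if a number of a shift passes 4.17 or a number of a turn 0.125, either way. A call with a gripper value outside its range is refused whole. The fingers move at their own pace and stop on an object; FORCE is the grip in N (left out, the last holds). Time passes only in rows, so rows that do not move let the fingers close. It gives the time, the measured TCP pose, the force and the opening at its end, in the units of the state.
- r.read_state(): the state, without advancing time (a new reading comes with each control period).
- r.grab_frame(name): name is "scene" or "side" or "wrist"; returns a dict with "image" (384x512x3 uint8, red, green, blue), "intrinsics" (3x3 intrinsics, pixels), "rvec" (rotation vector, rad) and "tvec" (3), from world to camera coordinates, as OpenCV has them; the wrist camera has in their place "T_tool_cam" (4x4, takes a point from camera to tool coordinates, whose origin is the TCP and whose axes are the tool frame's). Camera axes: x right, y down, z forward; pixel columns grow to the right and rows downward; lengths in m; the calibration is good to about 2 mm. A picture is of the moment at which its call begins: read the wrist's pose just before it. There is no depth.
- r.finish_job(): hands the job in, once; it reports no verdict.
The state is a dict: "clock": time; "qpos": joint angles; "joint_vel": joint speeds; "tau": joint torques, N m; "position": TCP position; "tool_rot": TCP orientation; "contact_force": force on the tool from outside, world axes, zero at the start; "ft_torque": the same for the moment, N m; "finger_gap": finger opening in m.
Only numpy, scipy, OpenCV 4.12 (cv2) and the standard library are available. Lean on these libraries where they do the work, as an engineer would, in place of code of your own. Each camera call takes 0.05 s, during which the arm holds its last target.

## Working session

There is one attempt and no reset: what is moved stays moved. The work goes in short steps, Python scripts to look and compute and a shell command to move; the robot and the scene stay as the last step left them, time stands still between calls to the robot, and variables do not carry over. Pictures are saved under pics/ and viewed, and the job is handed in when it is done.

```bash
mkdir -p pics; ls; python3 - <<'E'
from bench import r
import cv2,numpy as np
s=r.read_state()
print({k:np.round(v,3).tolist() for k,v in s.items()}, r.tcp_to_grasp)
for n in("scene","side"):
    f=r.grab_frame(n); cv2.imwrite(f"pics/{n}0.png",f["image"][:,:,::-1])
    print(n,f["intrinsics"].tolist(),np.array(f["rvec"]).tolist(),np.array(f["tvec"]).tolist())
f=r.grab_frame("wrist"); cv2.imwrite("pics/wrist0.png",f["image"][:,:,::-1]); print(np.round(f["T_tool_cam"],4).tolist(),f["intrinsics"].tolist())
E
```

```text
pics
{'clock': 0.0, 'qpos': [1.159, 0.412, -0.013, 1.597, 0.006, 1.134, -0.082], 'joint_vel': [-0.001, 0.001, -0.0, -0.0, -0.001, -0.0, -0.0], 'tau': [0.0, -58.794, 0.642, -29.108, -0.054, 0.018, 0.0], 'position': [0.211, -0.588, 0.404], 'tool_rot': [[-0.001, 0.941, 0.337], [0.001, 0.337, -0.941], [-1.0, -0.0, -0.002]], 'contact_force': [-0.062, 0.468, 0.223], 'ft_torque': [-0.027, -0.028, 0.025], 'finger_gap': 0.088} 0.1633
scene [[465.07791181342304, 0.0, 255.07325995178473], [0.0, 465.07791181342304, 194.23141172525885], [0.0, 0.0, 1.0]] [0.6011855657659995, -2.5102903137261166, 1.3598742456270847] [0.5550081063849338, 0.22043841988119603, 1.1827709576374505]
side [[446.25301937118036, 0.0, 248.40056497432627], [0.0, 446.25301937118036, 193.58694335682318], [0.0, 0.0, 1.0]] [2.028152371432786, -0.5543081366231893, 0.31725944316006643] [-0.5092496828801449, 0.24254586218126756, 1.344250123691526]
[[-0.0001, -0.2941, 0.9558, 0.0202], [0.0009, -0.9558, -0.2941, 0.0821], [1.0, 0.0008, 0.0003, 0.0015], [0.0, 0.0, 0.0, 1.0]] [[340.12236878226986, 0.0, 256.4256663864002], [0.0, 340.12236878226986, 186.76450927095436], [0.0, 0.0, 1.0]]
```

View pics/scene0.png

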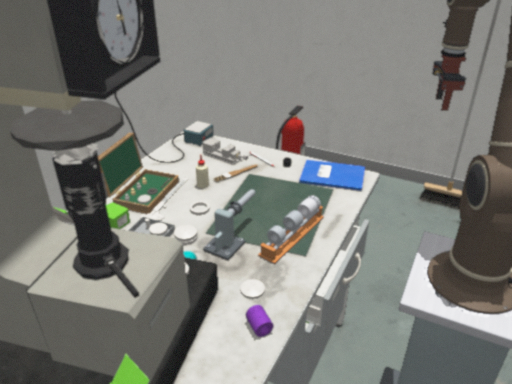

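View pics/side0.png

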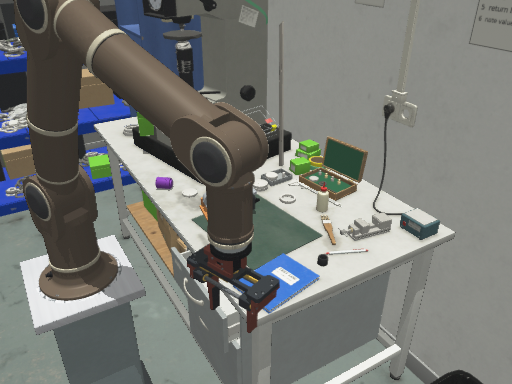

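View pics/wrist0.png

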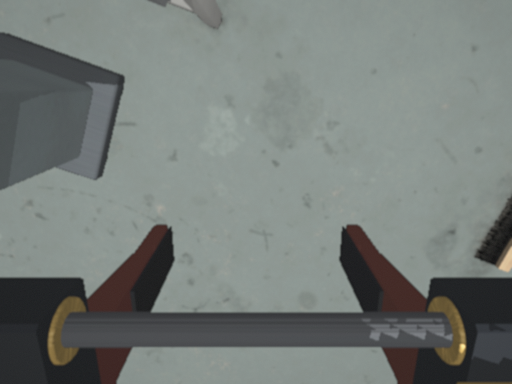

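```bash
cat > h.py <<'E'
from bench import r
import cv2,numpy as np
def cam(f):
    K=np.array(f["intrinsics"])
    if "rvec" in f:
        R=cv2.Rodrigues(np.array(f["rvec"]))[0]; t=np.array(f["tvec"]).ravel()
    else:
        s=f["state"]; T=np.eye(4); T[:3,:3]=s["tool_rot"]; T[:3,3]=s["position"]
        M=np.linalg.inv(T@np.array(f["T_tool_cam"])); R=M[:3,:3]; t=M[:3,3]
    return K,R,t
def proj(c,P):
    K,R,t=c; p=np.atleast_2d(P)@R.T+t; p=p@K.T; return p[:,:2]/p[:,2:]
def ray(c,uv):
    K,R,t=c; d=R.T@np.linalg.inv(K)@np.array([uv[0],uv[1],1.]); return -R.T@t,d/np.linalg.norm(d)
def onz(c,uv,z):
    o,d=ray(c,uv); return o+d*(z-o[2])/d[2]
def grab(n):
    s=r.read_state(); f=r.grab_frame(n); f["state"]=s; return f,cam(f)
def crop(img,x0,y0,x1,y1,k,name):
    i=cv2.resize(img[y0:y1,x0:x1],None,fx=k,fy=k,interpolation=cv2.INTER_CUBIC); cv2.imwrite(name,i[:,:,::-1])
E
python3 - <<'E'
from h import *
f,c=grab("scene"); print("campos",-c[1].T@c[2])
crop(f["image"],180,160,350,350,4,"pics/s1.png"); crop(f["image"],200,180,330,270,6,"pics/s2.png")
for n,uv in dict(purple=(260,320),block=(252,289),arborbase=(224,247),cradle=(292,230)).items(): print(n,onz(c,uv,0.02))
f,c=grab("side"); print("campos",-c[1].T@c[2])
crop(f["image"],120,120,350,290,3,"pics/d1.png")
E
```

```text
campos [0.09853393 1.02709864 0.83122421]
purple [0.41848891 0.37671991 0.02      ]
block [0.47939115 0.29810054 0.02      ]
arborbase [0.62050254 0.19083864 0.02      ]
cradle [0.4853447  0.03737528 0.02      ]
campos [-0.08948839 -1.16471561  0.87212471]
```

View pics/s1.png

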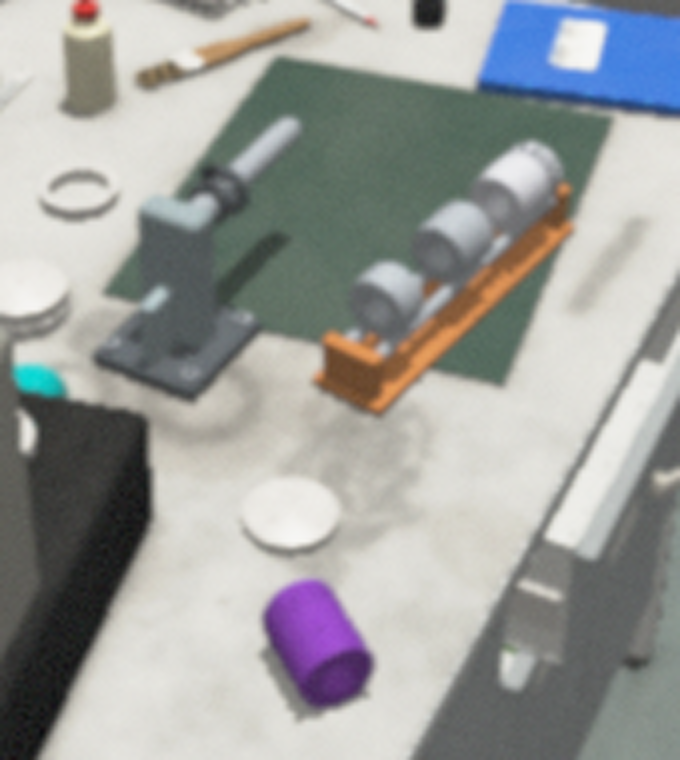

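View pics/s2.png

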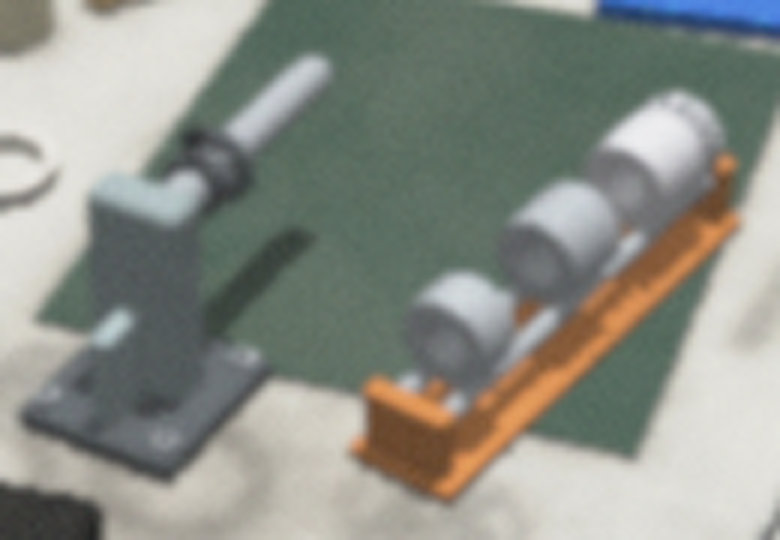

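View pics/d1.png

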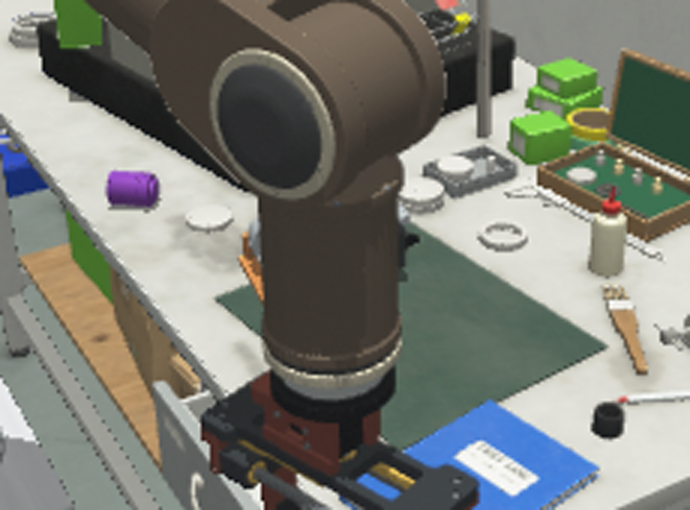

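```bash
python3 - <<'E'
from h import *
f,c=grab("scene")
g=lambda u,v,z:onz(c,(200+u/6,180+v/6),z)
a=g(350,452,0);b=g(455,500,0);d=g(738,225,0)
print(a,b,d,np.linalg.norm(a-b),np.linalg.norm(b-d),"yaw",np.arctan2(-(b-d)[0],(b-d)[1]))
print("centre",(a+d)/2)
n=g(318,66,.095);p=g(205,183,.105)
print("nose",n,p)
q=g(20,415,.0);q2=g(172,480,0);q3=g(270,365,0);print("plate",q,q2,q3,np.linalg.norm(q-q2),np.linalg.norm(q2-q3),np.arctan2(-(q2-q3)[0],(q2-q3)[1]))
for n,u,v in(("narrow",455,320),("wide",565,235),("cap",650,160)): print(n,g(u,v,.057))
E
```

```text
[5.32089834e-01 1.58590348e-01 1.11022302e-16] [4.75905991e-01 1.66551640e-01 1.11022302e-16] [ 0.43540108 -0.08693965  0.        ] 0.05674510024356644 0.2567070007225685 yaw -0.15844871734539184
centre [4.83745457e-01 3.58253467e-02 5.55111512e-17]
nose [0.62537579 0.00802256 0.095     ] [0.61904242 0.13213589 0.105     ]
plate [0.67975929 0.20424027 0.        ] [ 5.94692708e-01  2.11785097e-01 -1.11022302e-16] [ 5.93961052e-01  1.19639760e-01 -1.11022302e-16] 0.08540051197831419 0.09214824201334573 -0.007940070897404752
narrow [0.50082238 0.1158323  0.057     ]
wide [0.48197541 0.03370275 0.057     ]
cap [ 0.46919227 -0.04221589  0.057     ]
```

```bash
for i in 1 2 3; do :; done; python3 -m handwheel '[{"slide":[1.5,3.4,0],"delta_rot":[0,0,0.1]},{"slide":[1.5,3.4,0],"delta_rot":[0,0,0.1]},{"slide":[1.5,3.4,0],"delta_rot":[0,0,0.1]},{"slide":[1.5,3.4,0],"delta_rot":[0,0,0.1]},{"slide":[1.5,3.4,0],"delta_rot":[0,0,0.1]}]'
```

```text
$[0]: bad value
```

```bash
python3 -m handwheel '[{"grip":8.7,"slide":[1.5,3.4,0],"delta_rot":[0,0,0.1]},{"grip":8.7,"slide":[1.5,3.4,0],"delta_rot":[0,0,0.1]},{"grip":8.7,"slide":[1.5,3.4,0],"delta_rot":[0,0,0.1]},{"grip":8.7,"slide":[1.5,3.4,0],"delta_rot":[0,0,0.1]},{"grip":8.7,"slide":[1.5,3.4,0],"delta_rot":[0,0,0.1]}]'
```

```text
clock: 0.72
position: [0.286, -0.4167, 0.4047]
tool_rot: [[-0.0, 0.661, 0.75], [-0.0, 0.75, -0.661], [-1.0, -0.0, 0.0]]
contact_force: [0.9, -0.0, -0.0]
finger_gap: 0.0868
```

```bash
python3 -m handwheel '[{"grip":8.7,"slide":[1.9,3.4,0],"delta_rot":[0,0,0.057]},{"grip":8.7,"slide":[1.9,3.4,0],"delta_rot":[0,0,0.057]},{"grip":8.7,"slide":[1.9,3.4,0],"delta_rot":[0,0,0.057]},{"grip":8.7,"slide":[1.9,3.4,0],"delta_rot":[0,0,0.057]},{"grip":8.7,"slide":[1.9,3.4,0],"delta_rot":[0,0,0.057]}]'; python3 -m handwheel '[{"grip":8.7,"slide":[1.9,3.4,0],"delta_rot":[0,0,0.057]},{"grip":8.7,"slide":[1.9,3.4,0],"delta_rot":[0,0,0.057]},{"grip":8.7,"slide":[1.9,3.4,0],"delta_rot":[0,0,0.057]},{"grip":8.7,"slide":[1.9,3.4,0],"delta_rot":[0,0,0.057]},{"grip":8.7,"slide":[1.9,2.4,0],"delta_rot":[0,0,0.05]}]'; python3 -m handwheel '[{"grip":8.7,"slide":[1.9,1.5,0],"delta_rot":[0,0,0]},{"grip":8.7,"slide":[0,0,0],"delta_rot":[0,0,0]}]'; python3 - <<'E'
from h import *
f,c=grab("wrist"); crop(f["image"],0,0,512,384,1.5,"pics/w1.png")
import pickle; pickle.dump((f,c),open("w1.pkl","wb"))
f,c=grab("side");crop(f["image"],120,120,350,290,3,"pics/d2.png")
E
```

```text
clock: 1.13
position: [0.3811, -0.2467, 0.405]
tool_rot: [[0.001, 0.425, 0.905], [-0.001, 0.905, -0.425], [-1.0, -0.0, 0.001]]
contact_force: [-0.0, 0.5, 0.4]
finger_gap: 0.087
clock: 1.55
position: [0.4762, -0.0852, 0.4051]
tool_rot: [[0.001, 0.158, 0.987], [0.0, 0.987, -0.158], [-1.0, 0.0, 0.001]]
contact_force: [-0.4, -0.7, 0.0]
finger_gap: 0.0869
clock: 1.72
position: [0.4972, -0.0694, 0.405]
tool_rot: [[0.002, 0.158, 0.988], [0.002, 0.988, -0.158], [-1.0, 0.003, 0.002]]
contact_force: [-0.7, -0.7, -0.2]
finger_gap: 0.0867
```

View pics/w1.png

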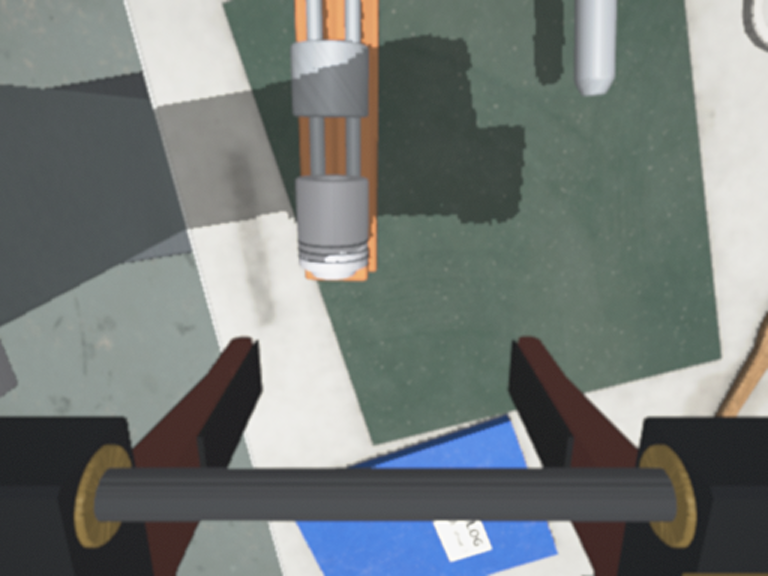

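View pics/d2.png

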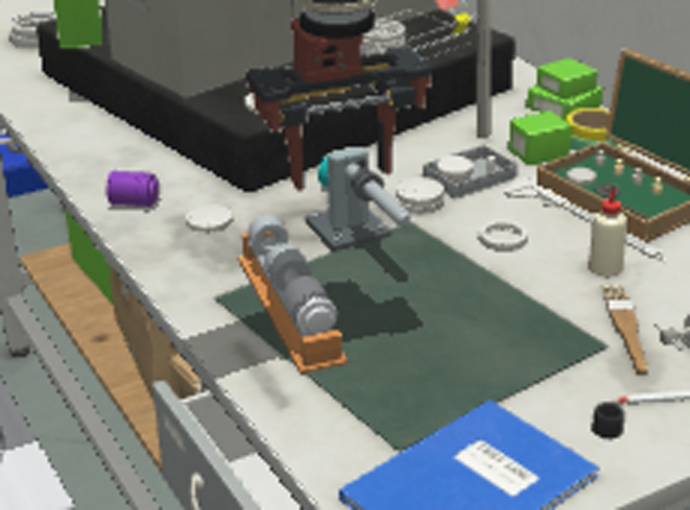

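```bash
python3 -m handwheel '[{"grip":8.7,"slide":[0,4,0],"delta_rot":[0,0,0]},{"grip":8.7,"slide":[0,4,0],"delta_rot":[0,0,0]},{"grip":8.7,"slide":[0,2,0],"delta_rot":[0,0,0]},{"grip":8.7,"slide":[0,0,0],"delta_rot":[0,0,0]},{"grip":8.7,"slide":[0,0,0],"delta_rot":[0,0,0]}]'; python3 - <<'E'
from h import *
f,c=grab("wrist"); crop(f["image"],0,0,512,384,1.56,"pics/w2.png")
import pickle; pickle.dump((f,c),open("w2.pkl","wb"))
crop(f["image"],180,0,330,200,3,"pics/w2a.png")
crop(f["image"],350,0,450,150,4,"pics/w2b.png")
E
```

```text
clock: 2.23
position: [0.4941, 0.0261, 0.4047]
tool_rot: [[-0.0, 0.163, 0.987], [-0.001, 0.987, -0.163], [-1.0, -0.001, -0.0]]
contact_force: [0.1, -1.4, -0.5]
finger_gap: 0.0873
```

View pics/w2.png

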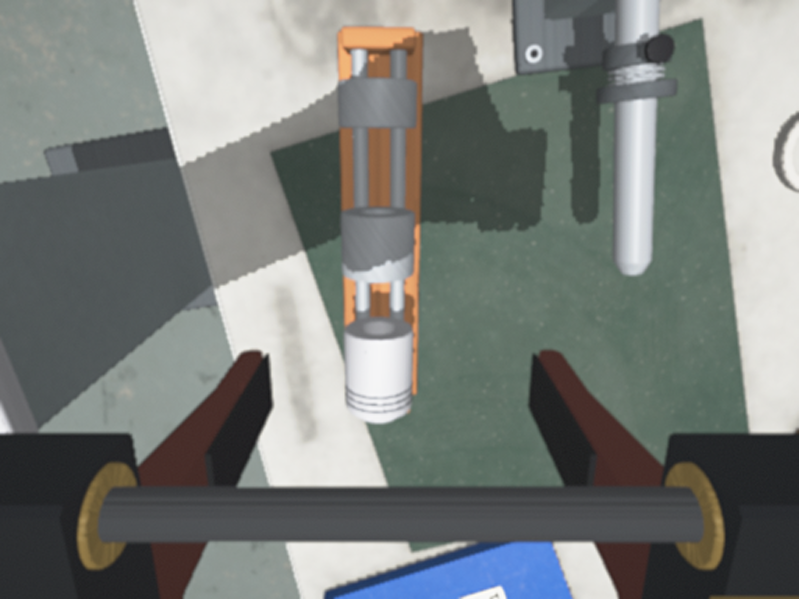

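View pics/w2a.png

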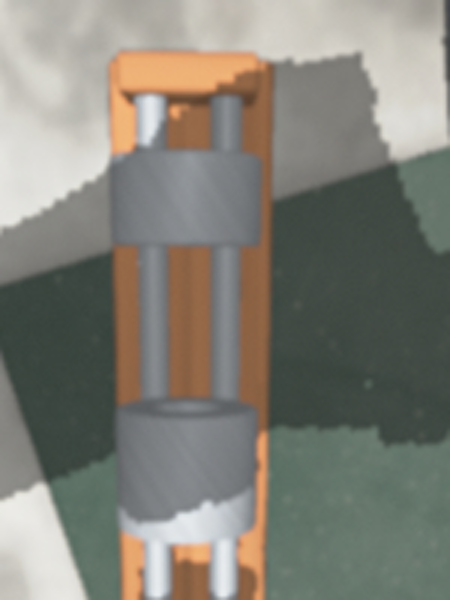

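View pics/w2b.png

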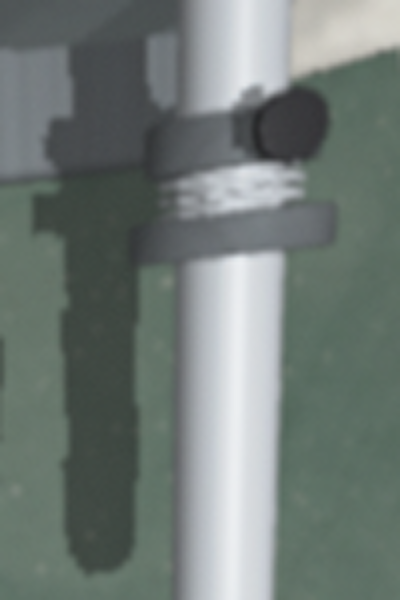

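```bash
cat > fit.py <<'E'
from h import *
from scipy.optimize import least_squares
def sil(c,x0,yaw,z,R,y0,ss):
    K,Rc,t=c; C=-Rc.T@t; a=np.array([-np.sin(yaw),np.cos(yaw),0]); P0=np.array([x0,y0,z]); e1=np.array([np.cos(yaw),np.sin(yaw),0]); e2=np.array([0,0,1.])
    d=C-P0; p,q=d@e1,d@e2; rho=np.hypot(p,q); th=np.arctan2(q,p); b=np.arccos(R/rho)
    out=[]
    for s in (1,-1):
        n=np.cos(th+s*b)*e1+np.sin(th+s*b)*e2
        out.append(np.array([P0+R*n+k*a for k in ss]))
    if (out[0]@e1).mean()>(out[1]@e1).mean(): out=out[::-1]
    return out # left(-x),right
def edges(img,rows,ul,ur,w=6):
    g=cv2.GaussianBlur(img.astype(np.float32),(0,0),1.0)
    gx=np.abs(np.gradient(g,axis=1)).sum(2); res=[]
    for v in rows:
        e=[]
        for f in(ul,ur):
            u0=int(round(f(v))); seg=gx[v,u0-w:u0+w+1]; k=int(seg.argmax())
            o=0.
            if 0<k<2*w: o=(seg[k-1]-seg[k+1])/(2*(seg[k-1]-2*seg[k]+seg[k+1])+1e-9)
            e.append(u0-w+k+o)
        res.append((v,*e))
    return np.array(res)
def fitaxis(c,E,z,R,y0,x0,yaw):
    ss=np.linspace(-.2,.2,9)
    def res(p):
        L,Rr=sil(c,p[0],p[1],z,R,y0,ss); o=[]
        for S,col in((L,1),(Rr,2)):
            q=proj(c,S); pl=np.polyfit(q[:,1],q[:,0],1); o.append(np.polyval(pl,E[:,0])-E[:,col])
        return np.concatenate(o)
    r_=least_squares(res,[x0,yaw],loss="soft_l1",f_scale=.5,x_scale=[.01,.1]); return r_.x,res(r_.x)
E
python3 - <<'E'
from fit import *
import pickle
f,c=pickle.load(open("w2.pkl","rb")); im=f["image"]
lin=lambda a,b:(lambda v:a[1]+(v-a[0])*(b[1]-b[1]+b[1]-a[1])/(b[0]-a[0]))
E=edges(im,range(75,158,2),lin((77,395),(154,393.6)),lin((77,421),(154,417.3)),4)
p,rs=fitaxis(c,E,.095,.01,.05,.62,0)
print("rod x at y=.05, yaw",p,"rms",rs.std(), rs[:len(E)].mean(),rs[len(E):].mean())
for nm,(v0,v1),L,R in(("narrow",(55,78),217,266),("wide",(140,172),219.5,264.5),("cap",(215,240),222,264)):
    E=edges(im,range(v0,v1),lambda v:L,lambda v:R,4)
    y0=dict(narrow=.116,wide=.034,cap=-.042)[nm]
    p,rs=fitaxis(c,E,.057,.023,y0,.49,-.15); print(nm,y0,p,rs.std(),rs[:len(E)].mean(),rs[len(E):].mean())
# ends: points read
for nm,u,v,z in(("nose tip",632/1.56,274/1.56,.095),("cap mouth top",380/1.56,318/1.56,.080),("capbottomtop",380/1.56,390/1.56,.080),("wide+top",187/3+180,400/3,.080),("wide-top",187/3+180,531/3,.080),("narrow+top",187/3+180,152/3,.08),("narrow-top",187/3+180,243/3,.08),("ring front top",350+236/4,262/4,.114),("ring front left",350+135/4,266/4,.095)):
    print(nm,onz(c,(u,v),z))
E
```

```text
rod x at y=.05, yaw [ 0.62813573 -0.07195394] rms 1.8785513979185129 -2.086369429453437 1.5675216638444927
narrow 0.116 [0.49838222 0.0211125 ] 1.8566421231675938 0.9274166471668576 -1.448732771033596
wide 0.034 [ 0.48415259 -0.08681381] 1.5941798387282426 -0.38349798481117237 0.2562038616769726
cap -0.042 [ 0.46909211 -0.17859777] 1.3827339359465385 0.06389785339417813 -0.6321188724229433
nose tip [0.62543736 0.00568373 0.095     ]
cap mouth top [ 0.47878532 -0.00259097  0.08      ]
capbottomtop [ 0.47035414 -0.05064221  0.08      ]
wide+top [0.48925541 0.06357584 0.08      ]
wide-top [0.48221544 0.02370902 0.08      ]
narrow+top [0.50122067 0.13133418 0.08      ]
narrow-top [0.49702078 0.10755052 0.08      ]
ring front top [0.62357429 0.09799034 0.114     ]
ring front left [0.61160731 0.10000494 0.095     ]
```

```bash
python3 - <<'E'
from fit import *
import pickle
f,c=pickle.load(open("w2.pkl","rb")); im=f["image"]
for v in (70,80,110,140,160): print(v,im[v,388:428].sum(1)//3)
# overlay
big=cv2.resize(im[0:190,380:450],None,fx=4,fy=4,interpolation=cv2.INTER_NEAREST)
for s in sil(c,.6265,-0.03,.095,.01,.05,np.linspace(-.045,.1,20)):
    q=((proj(c,s)-[380,0]+.5)*4).astype(int)
    for a in q: cv2.circle(big,tuple(map(int,a)),2,(255,0,0),-1)
cv2.imwrite("pics/ov.png",big[:600,:,::-1])
E
```

```text
70 [106 109 116 124 122 108 100 110 125 140 153 165 174 183 190 196 202 212
 217 224 232 235 234 228 222 218 215 212 209 206 199 184 153 117 104 107
 110 110 106 105]
80 [106 104 104 105 103  99  99 112 128 142 155 166 177 185 192 198 205 213
 220 227 234 237 235 227 221 217 214 212 210 205 197 175 137 107  99  99
  99  99  99 100]
110 [105 105 105 104 101  98 103 119 134 148 161 173 182 191 196 204 212 219
 225 233 236 236 231 223 219 216 214 210 207 200 177 138 105  98 100 102
 101 103 104 105]
140 [109 111 112 114 110 102 109 125 140 155 168 178 188 194 201 209 217 223
 230 235 236 232 224 220 217 214 213 209 201 181 144 114 105 105 103 102
 100 102 104 104]
160 [109 112 113 109 102 101 113 129 145 158 171 182 190 197 204 211 218 224
 232 235 234 227 221 217 216 214 211 206 193 169 129 107 106 107 108 107
 107 106 106 105]
```

View pics/ov.png

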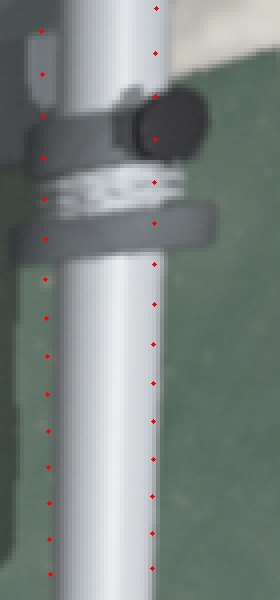

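```bash
python3 - <<'E'
from fit import *
import pickle
f,c=pickle.load(open("w2.pkl","rb")); im=f["image"]
def half(v,u0,u1,lev=None):
    s=im[v,u0:u1].astype(float).mean(1); 
    g=-np.diff(s); k=g.argmax(); w=g[k-2:k+3].clip(0); return u0+.5+((np.arange(k-2,k+3))*w).sum()/w.sum()
rows=np.array(list(range(70,160,2))); E=np.array([half(v,410,428) for v in rows])
print(np.round(E[::8],2))
ss=np.linspace(-.1,.1,9)
def res(p):
    q=proj(c,sil(c,p[0],p[1],.095,.01,.05,ss)[1]); return np.polyval(np.polyfit(q[:,1],q[:,0],1),rows)-E
s=least_squares(res,[.62,0],x_scale=[.01,.1]); print(s.x,s.fun.std(), "x at nose",s.x[0]+np.sin(s.x[1])*.044)
for nm,x,y,rg in(("narrow",.499,.1195,(262,266)),("wide",.4857,.0437,0),("cap",.473,-.032,0)):
    big=0
big=cv2.resize(im[30:270,200:300],None,fx=4,fy=4,interpolation=cv2.INTER_NEAREST)[:600*2]
yaw=-.158
for x,y,l in((.4992,.1194,.026),(.4857,.0437,.040),(.4745,-.031,.057)):
    for s in sil(c,x,yaw,.057,.023,y,np.linspace(-l/2,l/2,6)):
        for a in (proj(c,s)-[200,30]+.5)*4: cv2.circle(big,(int(a[0]),int(a[1])),3,(255,0,0),-1)
    for e in(-1,1):
        a=np.array([-np.sin(yaw),np.cos(yaw),0]);b=np.array([np.cos(yaw),np.sin(yaw),0])
        P=np.array([[x,y,.057]+e*l/2*a+.023*(np.cos(t)*b+np.sin(t)*np.array([0,0,1])) for t in np.linspace(0,np.pi,25)])
        for q in (proj(c,P)-[200,30]+.5)*4: cv2.circle(big,(int(q[0]),int(q[1])),2,(255,255,0),-1)
big=cv2.resize(big,None,fx=.625,fy=.625,interpolation=cv2.INTER_AREA); cv2.imwrite("pics/ov2.png",big[:,:,::-1])
E
```

```text
[420.   419.53 419.06 418.4  417.99 417.33]
[ 0.62694722 -0.05554531] 0.10318106881174059 x at nose 0.6245044818693194
```

View pics/ov2.png

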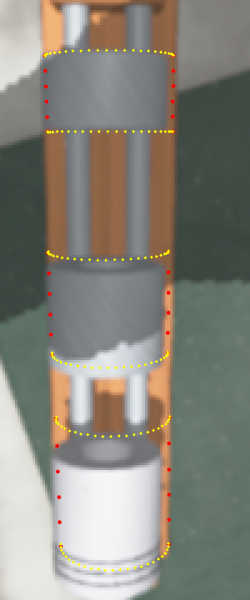

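```bash
cat > ov.py <<'E'
from fit import *
def draw(im,c,items,box,k,name,yaw,z=.057,R=.023):
    x0,y0,x1,y1=box
    big=cv2.resize(im[y0:y1,x0:x1],None,fx=k,fy=k,interpolation=cv2.INTER_CUBIC)
    pt=lambda P,col:[cv2.circle(big,(int(a[0]),int(a[1])),1,col,-1) for a in (proj(c,P)-[x0,y0]+.5)*k]
    a=np.array([-np.sin(yaw),np.cos(yaw),0]);b=np.array([np.cos(yaw),np.sin(yaw),0]);e2=np.array([0,0,1])
    for x,y,l in items:
        for s in sil(c,x,yaw,z,R,y,np.linspace(-l/2,l/2,25)): pt(s,(255,0,0))
        for e in(-1,1): pt(np.array([[x,y,z]+e*l/2*a+R*(np.cos(t)*b+np.sin(t)*e2) for t in np.linspace(0,np.pi,40)]),(255,255,0))
    cv2.imwrite(name,big[:,:,::-1])
E
python3 - <<'E'
from ov import *
import pickle
f,c=pickle.load(open("w2.pkl","rb"))
draw(f["image"],c,((.4980,.1194,.026),(.4845,.0412,.040),(.4715,-.0425,.057)),(200,40,290,275),2.5,"pics/ov3.png",-.158)
E
```

```text
(no output)
```

View pics/ov3.png

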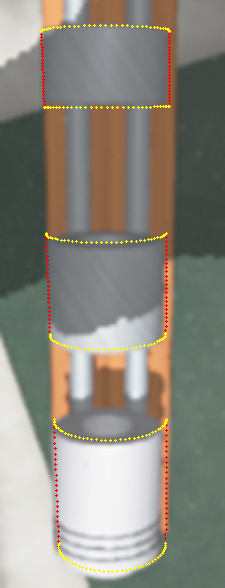

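```bash
python3 -m handwheel '[{"grip":8.7,"slide":[-0.25,0.36,-3.5],"delta_rot":[0,0,0]},{"grip":8.7,"slide":[-0.25,0.36,-3.5],"delta_rot":[0,0,0]},{"grip":8.7,"slide":[-0.25,0.36,-3.5],"delta_rot":[0,0,0]},{"grip":8.7,"slide":[-0.25,0.36,-3.5],"delta_rot":[0,0,0]},{"grip":8.7,"slide":[0,0,0],"delta_rot":[0,0,0]}]'; python3 - <<'E'
from ov import *
f,c=grab("wrist"); s=f["state"]; print(s["position"],s["tool_rot"][:,2])
draw(f["image"],c,((.4980,.1194,.026),(.4845,.0412,.040),(.4715,-.0425,.057)),(130,0,380,384),1.5,"pics/ov4.png",-.158)
E
```

```text
clock: 2.7
position: [0.482, 0.0385, 0.2594]
tool_rot: [[-0.01, 0.166, 0.986], [-0.001, 0.986, -0.166], [-1.0, -0.003, -0.009]]
contact_force: [-0.8, 0.2, -0.5]
finger_gap: 0.0872
[0.48198158 0.03848564 0.25938098] [ 0.98613605 -0.16567757 -0.00930761]
```

View pics/ov4.png

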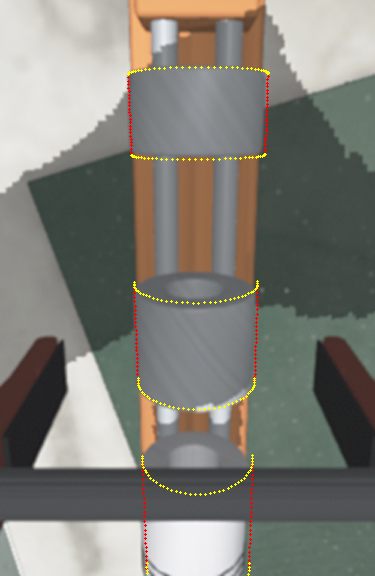

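```bash
python3 -m handwheel '[{"grip":8.7,"slide":[0.1,0.1,-1.8],"delta_rot":[0,0,0]},{"grip":8.7,"slide":[0,0,-1.8],"delta_rot":[0,0,0]},{"grip":8.7,"slide":[0,0,0],"delta_rot":[0,0,0]},{"grip":5.5,"slide":[0,0,0],"delta_rot":[0,0,0]}]' 20
```

```text
clock: 3.08
position: [0.4863, 0.041, 0.2301]
tool_rot: [[0.001, 0.165, 0.986], [-0.001, 0.986, -0.165], [-1.0, -0.001, 0.001]]
contact_force: [0.2, -0.3, 0.2]
finger_gap: 0.0832
```

```bash
python3 -m handwheel '[{"grip":5.5,"slide":[-0.1,0,-0.7],"delta_rot":[0,0,0]},{"grip":5.0,"slide":[0,0,0],"delta_rot":[0,0,0]},{"grip":4.6,"slide":[0,0,0],"delta_rot":[0,0,0]},{"grip":4.2,"slide":[0,0,0],"delta_rot":[0,0,0]},{"grip":4.0,"slide":[0,0,0],"delta_rot":[0,0,0]}]' 20; python3 -m handwheel '[{"grip":4.0,"slide":[0,0,0],"delta_rot":[0,0,0]},{"grip":4.0,"slide":[0,0,0],"delta_rot":[0,0,0]},{"grip":4.0,"slide":[0,0,0],"delta_rot":[0,0,0]}]' 20
```

```text
clock: 3.5
position: [0.4848, 0.042, 0.2222]
tool_rot: [[0.001, 0.163, 0.987], [-0.0, 0.987, -0.163], [-1.0, -0.0, 0.001]]
contact_force: [-5.5, 0.6, 3.7]
finger_gap: 0.0505
clock: 3.75
position: [0.4831, 0.0424, 0.2217]
tool_rot: [[-0.004, 0.163, 0.987], [-0.001, 0.987, -0.163], [-1.0, -0.001, -0.004]]
contact_force: [-7.3, 1.6, 8.3]
finger_gap: 0.0452
```

```bash
python3 -m handwheel '[{"grip":4.0,"slide":[-0.1,0,1.0],"delta_rot":[0,0,0]},{"grip":4.0,"slide":[0,0,3.0],"delta_rot":[0,0,0]},{"grip":4.0,"slide":[0,0,3.8],"delta_rot":[0,0,0]},{"grip":4.0,"slide":[2.0,-1.5,0],"delta_rot":[0,0,0]},{"grip":4.0,"slide":[3.0,-2,0],"delta_rot":[0,0,0.04]}]' 25; python3 -m handwheel '[{"grip":4.0,"slide":[3,-2,0],"delta_rot":[0,0,0.04]},{"grip":4.0,"slide":[3,-2,0],"delta_rot":[0,0,0.03]},{"grip":4.0,"slide":[2.6,-0.6,-1.5],"delta_rot":[0,0,0]},{"grip":4,"slide":[0,0,0],"delta_rot":[0,0,0]},{"grip":4,"slide":[0,0,0],"delta_rot":[0,0,0]}]' 25; python3 - <<'E'
from ov import *
f,c=grab("wrist"); import pickle; pickle.dump((f,c),open("w3.pkl","wb"))
crop(f["image"],0,0,512,384,1.5,"pics/w3.png")
f,c=grab("side");crop(f["image"],180,130,300,260,4.5,"pics/d3.png")
E
```

```text
clock: 4.17
position: [0.5334, 0.0086, 0.3033]
tool_rot: [[0.005, 0.12, 0.993], [-0.0, 0.993, -0.12], [-1.0, 0.0, 0.005]]
contact_force: [0.9, 0.2, -2.3]
finger_gap: 0.0454
clock: 4.58
position: [0.62, -0.0397, 0.2836]
tool_rot: [[-0.002, 0.055, 0.998], [0.001, 0.998, -0.055], [-1.0, 0.001, -0.002]]
contact_force: [-0.3, -0.6, -2.3]
finger_gap: 0.0455
```

View pics/w3.png

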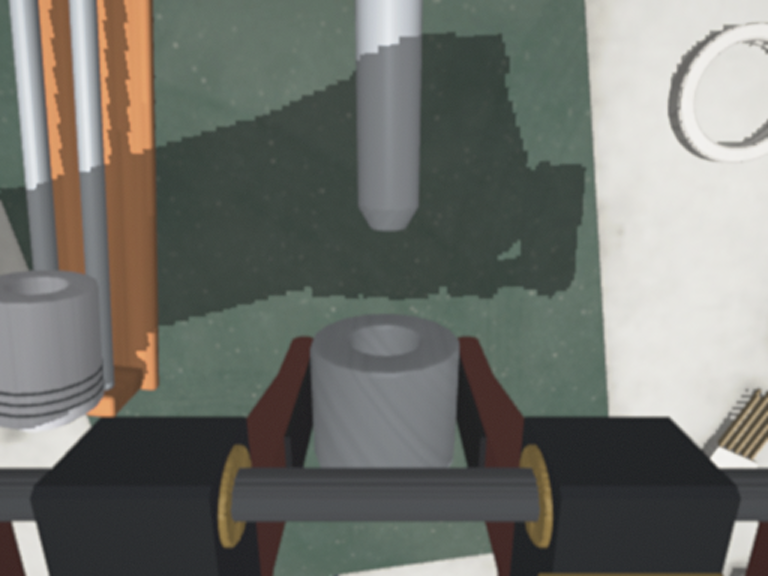

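View pics/d3.png

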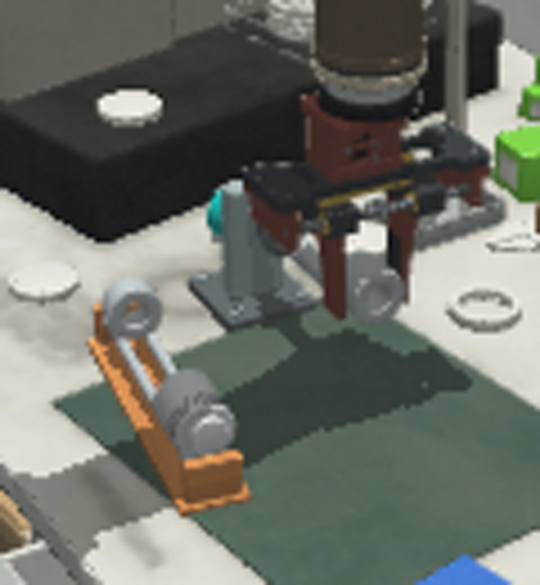

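```bash
cat > rodfit.py <<'E'
from ov import *
def rodfit(f,c,v0,v1,L,R):
    im=cv2.GaussianBlur(f["image"],(0,0),.8).astype(float)
    E=[]
    for v in range(v0,v1,2):
        g=np.abs(np.diff(im[v],axis=0)).sum(1); e=[]
        for u in(L,R):
            s=g[u-4:u+5]; k=int(s.argmax()); k=min(max(k,1),7); w=s[k-1:k+2]; e.append(u-4+k+.5+(w[2]-w[0])/(2*(2*w[1]-w[0]-w[2])+1e-9)*1)
        E.append((v,*e))
    E=np.array(E); p,rs=fitaxis(c,E,.095,.01,.0,.62,-.05); n=len(E)
    print("rod: x(y=0)=%.4f yaw=%.4f rms %.2f biasL %.2f R %.2f"%(p[0],p[1],rs.std(),rs[:n].mean(),rs[n:].mean()))
    return p
E
python3 - <<'E'
from rodfit import *
import pickle
f,c=pickle.load(open("w3.pkl","rb"))
p=rodfit(f,c,50,134,239,279); rodfit(f,c,62,134,239,279)
print(onz(c,(387/1.5,230/1.5),.095), onz(c,(385/1.5,340/1.5),.1206+.0),f["state"]["position"],f["state"]["tool_rot"])
E
```

```text
rod: x(y=0)=0.6244 yaw=-0.0550 rms 0.32 biasL -0.31 R 0.31
rod: x(y=0)=0.6244 yaw=-0.0545 rms 0.32 biasL -0.30 R 0.31
[0.62449282 0.00613545 0.095     ] [ 0.6222766  -0.02255309  0.1206    ] [ 0.62001398 -0.03973384  0.2836014 ] [[-1.94638181e-03  5.53770308e-02  9.98463618e-01]
 [ 1.02969003e-03  9.98465091e-01 -5.53751052e-02]
 [-9.99997576e-01  9.20326933e-04 -2.00041547e-03]]
```

```bash
python3 - <<'E'
from ov import *
import pickle
f,c=pickle.load(open("w3.pkl","rb"))
draw(f["image"],c,((.6215,-.0425,.040),),(190,190,330,320),5,"pics/ov5.png",-.055,z=.119)
E
```

```text
(no output)
```

View pics/ov5.png

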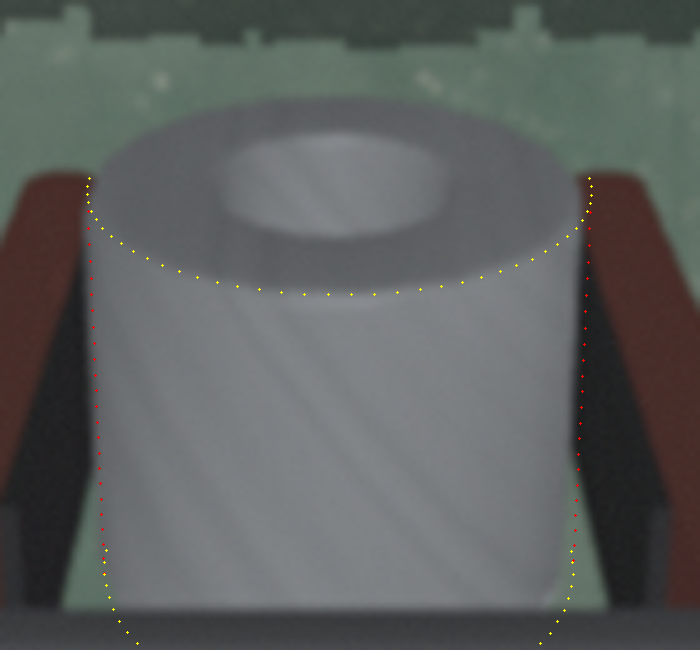

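```bash
python3 -m handwheel '[{"grip":4.0,"slide":[0.1,0,-1.2],"delta_rot":[0,0,0]},{"grip":4.0,"slide":[0,0,-1.2],"delta_rot":[0,0,0]},{"grip":4,"slide":[0.05,1,0],"delta_rot":[0,0,0]},{"grip":4,"slide":[0.05,0.9,0],"delta_rot":[0,0,0]},{"grip":4,"slide":[0,0,0],"delta_rot":[0,0,0]}]' 25; python3 -m handwheel '[{"grip":4.0,"slide":[0,0,0],"delta_rot":[0,0,0]},{"grip":4.0,"slide":[0,0,0],"delta_rot":[0,0,0]}]'; python3 - <<'E'
from rodfit import *
import pickle
f,c=grab("wrist"); pickle.dump((f,c),open("w4.pkl","wb"))
y=-.0195;s=f["state"]; print(s["position"])
draw(f["image"],c,((.6222,y,.040),),(190,100,330,320),3.5,"pics/ov6.png",-.055,z=s["position"][2]-.1647)
f,c=grab("side");crop(f["image"],210,150,300,230,8,"pics/d4.png")
E
```

```text
clock: 5.1
position: [0.6215, -0.0164, 0.2609]
tool_rot: [[0.0, 0.05, 0.999], [0.002, 0.999, -0.05], [-1.0, 0.002, 0.0]]
contact_force: [0.8, 0.7, -2.3]
finger_gap: 0.0456
clock: 5.27
position: [0.6218, -0.0196, 0.2611]
tool_rot: [[0.001, 0.053, 0.999], [-0.0, 0.999, -0.053], [-1.0, -0.0, 0.001]]
contact_force: [-0.2, 0.7, -1.0]
finger_gap: 0.0459
[ 0.62178327 -0.01960852  0.26107834]
```

View pics/ov6.png

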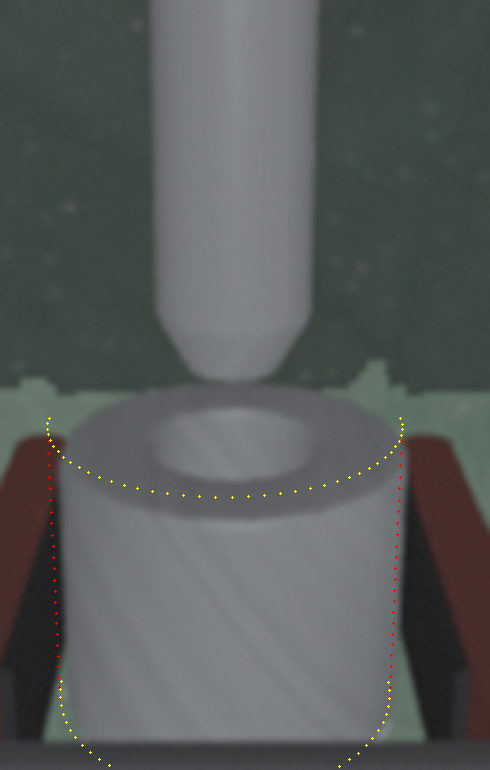

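View pics/d4.png

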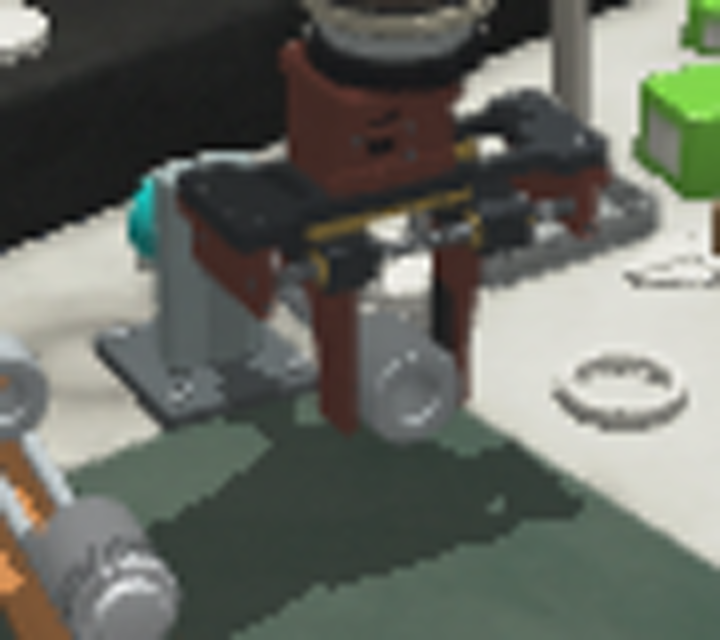

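```bash
python3 -m handwheel '[{"grip":4.0,"slide":[0.03,0.4,-0.1],"delta_rot":[0,0,0]},{"grip":4.0,"slide":[0.03,0.5,0],"delta_rot":[0,0,0]},{"grip":4.0,"slide":[0.03,0.5,0],"delta_rot":[0,0,0]},{"grip":4.0,"slide":[0,0,0],"delta_rot":[0,0,0]}]' ; python3 -m handwheel '[{"grip":4.0,"slide":[0.03,0.5,0],"delta_rot":[0,0,0]},{"grip":4.0,"slide":[0.03,0.5,0],"delta_rot":[0,0,0]},{"grip":4.0,"slide":[0,0,0],"delta_rot":[0,0,0]}]'
```

```text
clock: 5.7
position: [0.6225, -0.0043, 0.2598]
tool_rot: [[0.0, 0.052, 0.999], [0.001, 0.999, -0.052], [-1.0, 0.001, 0.0]]
contact_force: [-0.1, 0.6, -1.8]
finger_gap: 0.0455
clock: 5.95
position: [0.6232, 0.0055, 0.2598]
tool_rot: [[0.0, 0.053, 0.999], [0.001, 0.999, -0.053], [-1.0, 0.001, 0.0]]
contact_force: [0.4, -0.2, -2.0]
finger_gap: 0.0456
```

```bash
python3 -m handwheel '[{"grip":4.0,"slide":[0.055,1,0],"delta_rot":[0,0,0]},{"grip":4.0,"slide":[0.055,1,0],"delta_rot":[0,0,0]},{"grip":4.0,"slide":[0,0,0],"delta_rot":[0,0,0]}]' ; python3 -m handwheel '[{"grip":4.0,"slide":[0.055,1,0],"delta_rot":[0,0,0]},{"grip":4.0,"slide":[0.055,1,0],"delta_rot":[0,0,0]},{"grip":4.0,"slide":[0.055,1,0],"delta_rot":[0,0,0]},{"grip":4.0,"slide":[0,0,0],"delta_rot":[0,0,0]},{"grip":4.0,"slide":[0,0,0],"delta_rot":[0,0,0]}]'
python3 - <<'E'
from rodfit import *
import pickle
f,c=grab("wrist"); pickle.dump((f,c),open("w5.pkl","wb"))
crop(f["image"],150,0,370,320,2.4,"pics/w5.png")
E
```

```text
clock: 6.2
position: [0.6242, 0.0273, 0.2599]
tool_rot: [[0.0, 0.051, 0.999], [0.002, 0.999, -0.051], [-1.0, 0.002, 0.0]]
contact_force: [-0.3, 0.6, -1.1]
finger_gap: 0.0451
clock: 6.62
position: [0.6258, 0.0552, 0.2597]
tool_rot: [[0.0, 0.052, 0.999], [0.0, 0.999, -0.052], [-1.0, 0.0, 0.0]]
contact_force: [0.4, -0.4, -2.6]
finger_gap: 0.0454
```

View pics/w5.png

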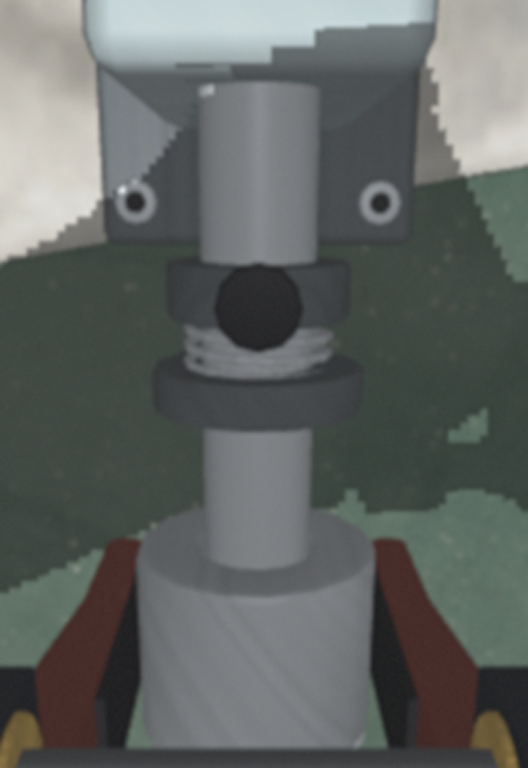

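```bash
python3 - <<'E'
from rodfit import *
import pickle
f,c=pickle.load(open("w5.pkl","rb"))
print(onz(c,(150+258/2.4,429/2.4),.114),onz(c,(150+258/2.4,597/2.4),.118),f["state"]["position"])
E
```

```text
[0.63007492 0.09982107 0.114     ] [0.6286668  0.07217452 0.118     ] [0.62583966 0.05521169 0.25969549]
```

```bash
python3 -m handwheel '[{"grip":4.0,"slide":[0.05,0.9,0],"delta_rot":[0,0,0]},{"grip":4.0,"slide":[0.05,0.9,0],"delta_rot":[0,0,0]},{"grip":4.0,"slide":[0.02,0.4,0],"delta_rot":[0,0,0]},{"grip":4.0,"slide":[0,0,0],"delta_rot":[0,0,0]},{"grip":4.0,"slide":[0,0,0],"delta_rot":[0,0,0]}]' ; python3 -m handwheel '[{"grip":4.0,"slide":[0.01,0.2,0],"delta_rot":[0,0,0]},{"grip":4.0,"slide":[0,0,0],"delta_rot":[0,0,0]},{"grip":4.0,"slide":[0,0,0],"delta_rot":[0,0,0]}]'; python3 -m handwheel '[{"grip":4.0,"slide":[0.01,0.1,0],"delta_rot":[0,0,0]},{"grip":4.0,"slide":[0,0,0],"delta_rot":[0,0,0]},{"grip":4.0,"slide":[0,0,0],"delta_rot":[0,0,0]}]'
```

```text
clock: 7.08
position: [0.6271, 0.0766, 0.2597]
tool_rot: [[0.0, 0.053, 0.999], [0.0, 0.999, -0.053], [-1.0, 0.0, 0.0]]
contact_force: [1.0, -0.4, -1.6]
finger_gap: 0.0452
clock: 7.33
position: [0.6272, 0.0778, 0.2596]
tool_rot: [[-0.0, 0.054, 0.999], [-0.0, 0.999, -0.054], [-1.0, -0.0, -0.0]]
contact_force: [0.2, 0.5, -1.5]
finger_gap: 0.0455
clock: 7.58
position: [0.6273, 0.0789, 0.2597]
tool_rot: [[0.0, 0.054, 0.999], [-0.0, 0.999, -0.054], [-1.0, 0.0, 0.0]]
contact_force: [-0.1, -0.1, -1.9]
finger_gap: 0.0454
```

```bash
python3 - <<'E'
from rodfit import *
f,c=grab("wrist"); crop(f["image"],180,100,340,260,4,"pics/w6.png")
print(onz(c,(256,0),.114))
E
for k in 1; do python3 -m handwheel '[{"grip":4.0,"slide":[0.01,0.15,0],"delta_rot":[0,0,0]},{"grip":4.0,"slide":[0,0,0],"delta_rot":[0,0,0]},{"grip":4.0,"slide":[0,0,0],"delta_rot":[0,0,0]}]'; done
```

```text
[0.63433271 0.18475441 0.114     ]
clock: 7.88
position: [0.6274, 0.0806, 0.2597]
tool_rot: [[0.0, 0.054, 0.999], [0.0, 0.999, -0.054], [-1.0, 0.0, 0.0]]
contact_force: [0.0, 0.2, -1.7]
finger_gap: 0.0453
```

View pics/w6.png

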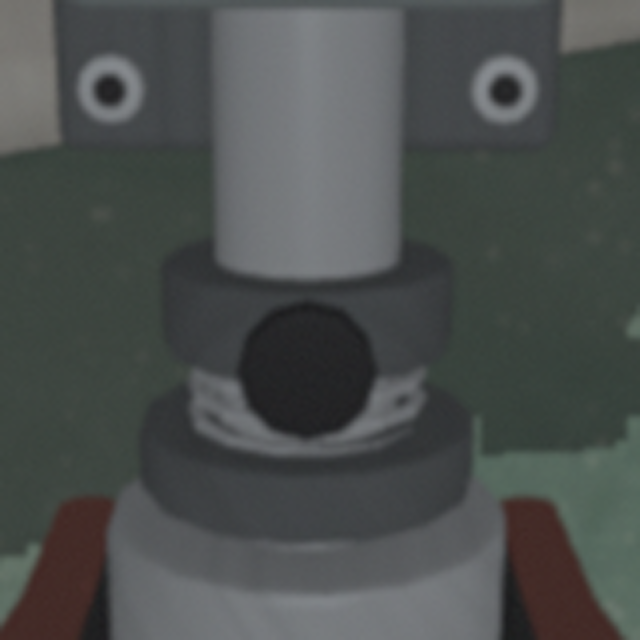

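```bash
python3 -m handwheel '[{"grip":4.0,"slide":[0.005,0.1,0],"delta_rot":[0,0,0]},{"grip":4.0,"slide":[0,0,0],"delta_rot":[0,0,0]},{"grip":4.0,"slide":[0,0,0],"delta_rot":[0,0,0]}]';python3 -m handwheel '[{"grip":4.0,"slide":[0.005,0.1,0],"delta_rot":[0,0,0]},{"grip":4.0,"slide":[0,0,0],"delta_rot":[0,0,0]},{"grip":4.0,"slide":[0,0,0],"delta_rot":[0,0,0]}]'
```

```text
clock: 8.13
position: [0.6275, 0.0816, 0.2597]
tool_rot: [[0.0, 0.054, 0.999], [0.0, 0.999, -0.054], [-1.0, 0.0, 0.0]]
contact_force: [0.1, -0.5, -2.5]
finger_gap: 0.0454
clock: 8.38
position: [0.6275, 0.0822, 0.2596]
tool_rot: [[-0.0, 0.054, 0.999], [-0.0, 0.999, -0.054], [-1.0, -0.0, -0.0]]
contact_force: [-0.4, -2.2, -2.3]
finger_gap: 0.0452
```

```bash
python3 -m handwheel '[{"grip":4.0,"slide":[0,0.05,0],"delta_rot":[0,0,0]},{"grip":4.0,"slide":[0,0,0],"delta_rot":[0,0,0]},{"grip":4.0,"slide":[0,0,0],"delta_rot":[0,0,0]}]'; python3 - <<'E'
from rodfit import *
import pickle
f,c=grab("wrist"); crop(f["image"],180,100,340,260,4,"pics/w7.png"); pickle.dump((f,c),open("w7.pkl","wb"))
for i in range(3): r.grab_frame("side"); print(r.read_state()["contact_force"],r.read_state()["position"])
E
```

```text
clock: 8.63
position: [0.6275, 0.0826, 0.2596]
tool_rot: [[-0.0, 0.054, 0.999], [-0.0, 0.999, -0.054], [-1.0, -0.0, 0.0]]
contact_force: [0.3, -3.8, -1.3]
finger_gap: 0.0453
[ 0.08352441 -2.75492419 -0.66968264] [0.62755008 0.08269885 0.2596387 ]
[ 0.61400349 -2.04255265 -2.07055082] [0.62754569 0.08277208 0.25964341]
[ 0.2931047  -2.18074779 -2.25754209] [0.62752945 0.08275543 0.25962482]
```

View pics/w7.png

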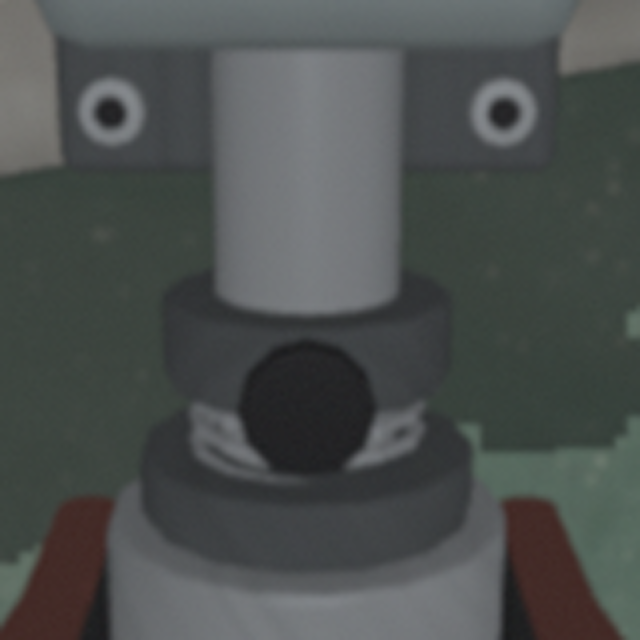

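```bash
python3 -m handwheel '[{"grip":5.2,"slide":[0,0,0],"delta_rot":[0,0,0]},{"grip":6.5,"slide":[0,0,0],"delta_rot":[0,0,0]},{"grip":7.5,"slide":[0,0,0],"delta_rot":[0,0,0]},{"grip":7.5,"slide":[0,0,0],"delta_rot":[0,0,0]},{"grip":7.5,"slide":[0,0,0],"delta_rot":[0,0,0]}]'; python3 - <<'E'
from rodfit import *
import pickle
f,c=grab("wrist"); crop(f["image"],180,100,340,260,4,"pics/w8.png"); pickle.dump((f,c),open("w8.pkl","wb"))
E
```

```text
clock: 9.25
position: [0.6275, 0.0833, 0.2598]
tool_rot: [[0.0, 0.054, 0.999], [0.0, 0.999, -0.054], [-1.0, 0.0, 0.0]]
contact_force: [-0.6, -0.3, 0.4]
finger_gap: 0.0734
```

View pics/w8.png

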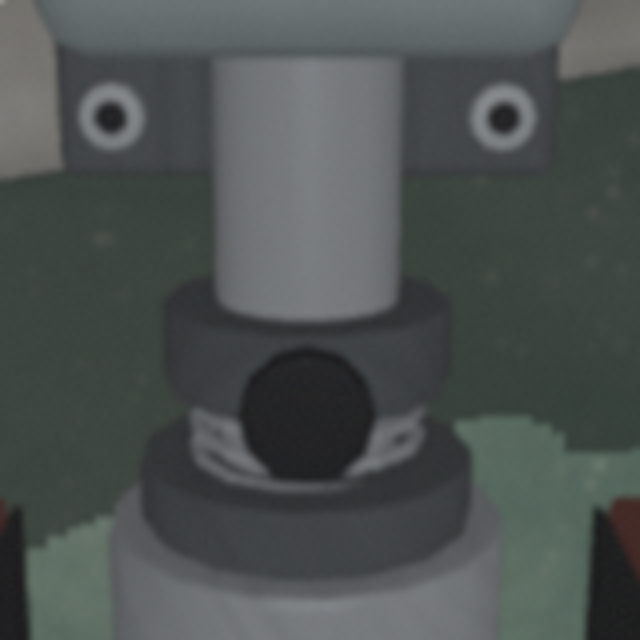

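```bash
python3 -m handwheel '[{"grip":8.7,"slide":[0,0,1.5],"delta_rot":[0,0,0]},{"grip":8.7,"slide":[0,0,3.5],"delta_rot":[0,0,0]},{"grip":8.7,"slide":[0,0,3.5],"delta_rot":[0,0,0]},{"grip":8.7,"slide":[-3,0.8,0],"delta_rot":[0,0,-0.025]},{"grip":8.7,"slide":[-3.5,1,0],"delta_rot":[0,0,-0.04]}]'; python3 -m handwheel '[{"grip":8.7,"slide":[-3.5,1,0],"delta_rot":[0,0,-0.04]},{"grip":8.7,"slide":[-3.1,1,-0.5],"delta_rot":[0,0,0]},{"grip":8.7,"slide":[0,0,-3.5],"delta_rot":[0,0,0]},{"grip":8.7,"slide":[0,0,-0.8],"delta_rot":[0,0,0]},{"grip":8.7,"slide":[0,0,0],"delta_rot":[0,0,0]}]';python3 - <<'E'
from rodfit import *
import pickle
f,c=grab("wrist"); pickle.dump((f,c),open("w9.pkl","wb")); print(r.read_state()["position"])
draw(f["image"],c,((.4980,.1194,.026),),(130,120,380,384),2,"pics/ov9.png",-.158)
f,c=grab("scene");crop(f["image"],200,180,330,270,6,"pics/s9.png")
E
```

```text
clock: 9.72
position: [0.5638, 0.1006, 0.3467]
tool_rot: [[0.005, 0.122, 0.992], [0.001, 0.992, -0.122], [-1.0, 0.002, 0.005]]
contact_force: [-0.3, 0.5, -0.3]
finger_gap: 0.0873
clock: 10.13
position: [0.496, 0.1204, 0.295]
tool_rot: [[-0.003, 0.158, 0.987], [-0.001, 0.987, -0.158], [-1.0, -0.002, -0.003]]
contact_force: [-0.0, -0.7, 0.1]
finger_gap: 0.0871
[0.49692878 0.12060562 0.29621638]
```

View pics/ov9.png

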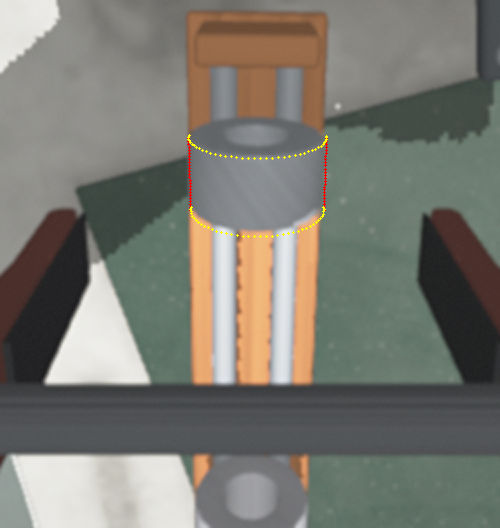

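View pics/s9.png

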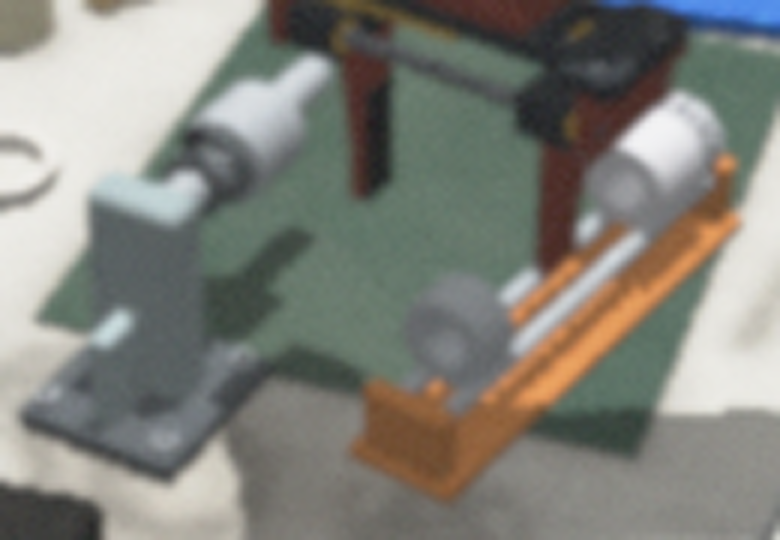

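```bash
python3 -m handwheel '[{"grip":8.7,"slide":[0,0,-3.5],"delta_rot":[0,0,0]},{"grip":8.7,"slide":[0,0,-3.0],"delta_rot":[0,0,0]},{"grip":8.0,"slide":[0,0,-0.8],"delta_rot":[0,0,0]},{"grip":6,"slide":[0,0,0],"delta_rot":[0,0,0]},{"grip":5.2,"slide":[0,0,0],"delta_rot":[0,0,0]}]' 20; python3 -m handwheel '[{"grip":4.8,"slide":[0,0,0],"delta_rot":[0,0,0]},{"grip":4.0,"slide":[0,0,0],"delta_rot":[0,0,0]},{"grip":4.0,"slide":[0,0,0],"delta_rot":[0,0,0]},{"grip":4.0,"slide":[0,0,0],"delta_rot":[0,0,0]}]' 20
```

```text
clock: 10.65
position: [0.4973, 0.1212, 0.2245]
tool_rot: [[0.0, 0.159, 0.987], [0.0, 0.987, -0.159], [-1.0, 0.0, 0.0]]
contact_force: [0.5, 0.2, 1.1]
finger_gap: 0.0704
clock: 10.98
position: [0.4962, 0.1211, 0.2246]
tool_rot: [[-0.0, 0.159, 0.987], [-0.0, 0.987, -0.159], [-1.0, -0.0, -0.0]]
contact_force: [-0.5, -0.2, 8.1]
finger_gap: 0.0454
```

```bash
python3 -m handwheel '[{"grip":4.0,"slide":[0,0,1.0],"delta_rot":[0,0,0]},{"grip":4.0,"slide":[0,0,3.0],"delta_rot":[0,0,0]},{"grip":4.0,"slide":[0,0,3.5],"delta_rot":[0,0,0]},{"grip":4.0,"slide":[1.0,-2,1.5],"delta_rot":[0,0,0]},{"grip":4.0,"slide":[2.0,-3,0],"delta_rot":[0,0,0.035]}]' 25; python3 -m handwheel '[{"grip":4.0,"slide":[2.5,-3,0],"delta_rot":[0,0,0.035]},{"grip":4.0,"slide":[2.5,-3,0],"delta_rot":[0,0,0.035]},{"grip":4.0,"slide":[2.5,-2,0],"delta_rot":[0,0,0]},{"grip":4,"slide":[2,-1.6,0],"delta_rot":[0,0,0]},{"grip":4,"slide":[0,0,0],"delta_rot":[0,0,0]}]' 25; python3 -m handwheel '[{"grip":4.0,"slide":[0,0,-2.5],"delta_rot":[0,0,0]},{"grip":4.0,"slide":[0,0,-2.5],"delta_rot":[0,0,0]},{"grip":4.0,"slide":[0,0,0],"delta_rot":[0,0,0]},{"grip":4.0,"slide":[0,0,0],"delta_rot":[0,0,0]}]'
```

```text
clock: 11.4
position: [0.5264, 0.0743, 0.319]
tool_rot: [[0.007, 0.118, 0.993], [0.002, 0.993, -0.118], [-1.0, 0.003, 0.007]]
contact_force: [1.6, 1.0, -1.6]
finger_gap: 0.0454
clock: 11.82
position: [0.6244, -0.0303, 0.3141]
tool_rot: [[0.002, 0.06, 0.998], [-0.002, 0.998, -0.06], [-1.0, -0.001, 0.003]]
contact_force: [0.1, -0.1, -0.8]
finger_gap: 0.0454
clock: 12.15
position: [0.6208, -0.0247, 0.2634]
tool_rot: [[-0.003, 0.053, 0.999], [0.0, 0.999, -0.053], [-1.0, 0.0, -0.003]]
contact_force: [-0.2, 0.4, -0.2]
finger_gap: 0.0451
```

```bash
python3 -m handwheel '[{"grip":4.0,"slide":[0.03,0,-0.08],"delta_rot":[0,0,0]},{"grip":4.0,"slide":[0,0,0],"delta_rot":[0,0,0]}]'; python3 - <<'E'
from rodfit import *
import pickle
f,c=grab("wrist"); pickle.dump((f,c),open("w10.pkl","wb")); print(r.read_state()["position"])
crop(f["image"],190,100,330,260,4,"pics/w10.png")
E
```

```text
clock: 12.32
position: [0.6223, -0.0246, 0.2647]
tool_rot: [[0.002, 0.054, 0.999], [0.0, 0.999, -0.054], [-1.0, 0.0, 0.002]]
contact_force: [-0.1, -0.7, -1.7]
finger_gap: 0.0457
[ 0.6222791  -0.02471966  0.26461316]
```

View pics/w10.png

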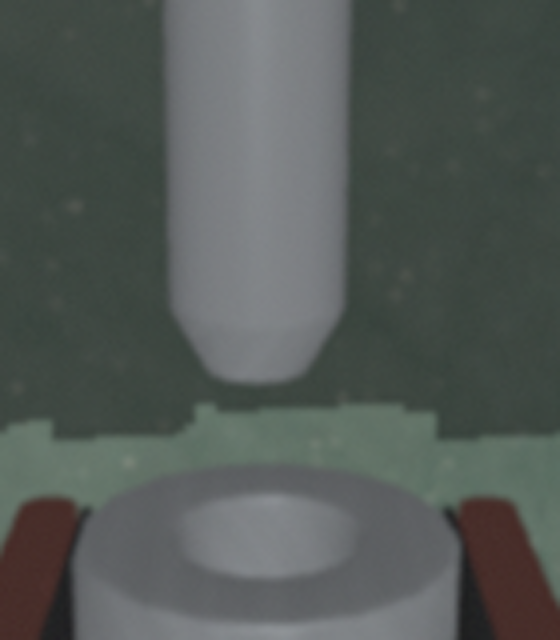

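```bash
python3 -m handwheel '[{"grip":4.0,"slide":[-0.1,0,-0.18],"delta_rot":[0,0,0]},{"grip":4.0,"slide":[0.03,0.5,0],"delta_rot":[0,0,0]},{"grip":4.0,"slide":[0,0,0],"delta_rot":[0,0,0]},{"grip":4.0,"slide":[0,0,0],"delta_rot":[0,0,0]}]'; python3 - <<'E'
from rodfit import *
import pickle
f,c=grab("wrist"); pickle.dump((f,c),open("w10.pkl","wb")); print(r.read_state()["position"])
crop(f["image"],190,100,330,260,4,"pics/w11.png")
E
```

```text
clock: 12.7
position: [0.6211, -0.0194, 0.2614]
tool_rot: [[0.0, 0.053, 0.999], [0.0, 0.999, -0.053], [-1.0, 0.0, 0.0]]
contact_force: [-0.3, -0.1, -1.3]
finger_gap: 0.0454
[ 0.62110991 -0.01968272  0.26123145]
```

View pics/w11.png

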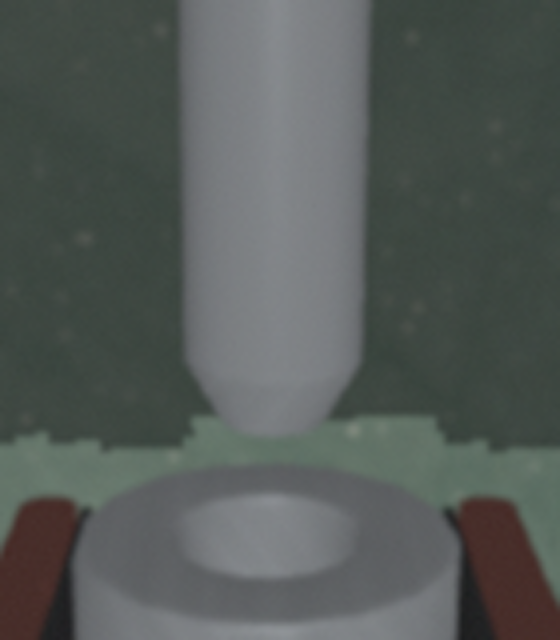

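```bash
python3 -m handwheel '[{"grip":4.0,"slide":[0.05,0.2,0.1],"delta_rot":[0,0,0]},{"grip":4.0,"slide":[0,0,0],"delta_rot":[0,0,0]},{"grip":4.0,"slide":[0,0,0],"delta_rot":[0,0,0]}]'; python3 -m handwheel '[{"grip":4.0,"slide":[0.03,0.5,0],"delta_rot":[0,0,0]},{"grip":4.0,"slide":[0.03,0.5,0],"delta_rot":[0,0,0]},{"grip":4.0,"slide":[0,0,0],"delta_rot":[0,0,0]},{"grip":4.0,"slide":[0,0,0],"delta_rot":[0,0,0]}]'
```

```text
clock: 13.0
position: [0.6217, -0.0179, 0.2621]
tool_rot: [[0.0, 0.054, 0.999], [0.0, 0.999, -0.054], [-1.0, 0.0, 0.0]]
contact_force: [0.3, -0.9, -2.1]
finger_gap: 0.0451
clock: 13.33
position: [0.6222, -0.0072, 0.2621]
tool_rot: [[0.0, 0.053, 0.999], [0.0, 0.999, -0.053], [-1.0, 0.0, 0.0]]
contact_force: [0.3, -0.9, -0.7]
finger_gap: 0.0456
```

```bash
python3 -m handwheel '[{"grip":4.0,"slide":[0.03,0.5,0.05],"delta_rot":[0,0,0]},{"grip":4.0,"slide":[0.03,0.5,0],"delta_rot":[0,0,0]},{"grip":4.0,"slide":[0.0,0,0],"delta_rot":[0,0,0]}]'; python3 -m handwheel '[{"grip":4.0,"slide":[0.03,0.5,0],"delta_rot":[0,0,0]},{"grip":4.0,"slide":[0.03,0.5,0],"delta_rot":[0,0,0]},{"grip":4.0,"slide":[0,0,0],"delta_rot":[0,0,0]}]'
```

```text
clock: 13.58
position: [0.6228, 0.0035, 0.2627]
tool_rot: [[0.0, 0.053, 0.999], [0.001, 0.999, -0.053], [-1.0, 0.001, 0.0]]
contact_force: [0.7, 0.5, -1.2]
finger_gap: 0.0452
clock: 13.83
position: [0.6234, 0.0135, 0.2627]
tool_rot: [[0.0, 0.053, 0.999], [0.001, 0.999, -0.053], [-1.0, 0.001, 0.0]]
contact_force: [0.2, 0.5, -0.2]
finger_gap: 0.0453
```

```bash
python3 -m handwheel '[{"grip":4.0,"slide":[0.055,1,0],"delta_rot":[0,0,0]},{"grip":4.0,"slide":[0.055,1,0],"delta_rot":[0,0,0]},{"grip":4.0,"slide":[0.05,0.8,0],"delta_rot":[0,0,0]},{"grip":4.0,"slide":[0.0,0,0],"delta_rot":[0,0,0]},{"grip":4.0,"slide":[0.0,0,0],"delta_rot":[0,0,0]}]'; python3 - <<'E'
from rodfit import *
f,c=grab("wrist"); print(r.read_state()["position"])
crop(f["image"],190,60,330,260,3,"pics/w12.png")
E
```

```text
clock: 14.25
position: [0.625, 0.0411, 0.2626]
tool_rot: [[0.0, 0.052, 0.999], [0.0, 0.999, -0.052], [-1.0, 0.0, 0.0]]
contact_force: [-0.4, -0.8, -1.3]
finger_gap: 0.0451
[0.62499727 0.04029001 0.26251303]
```

View pics/w12.png

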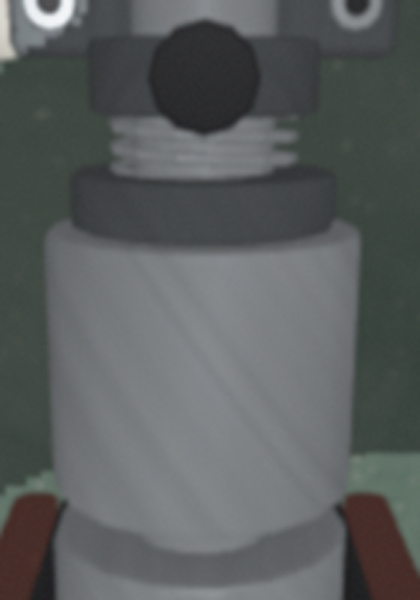

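```bash
python3 -m handwheel '[{"grip":4.0,"slide":[0.03,0.5,0],"delta_rot":[0,0,0]},{"grip":4.0,"slide":[0.0,0,0],"delta_rot":[0,0,0]},{"grip":4.0,"slide":[0,0,0],"delta_rot":[0,0,0]}]'; python3 -m handwheel '[{"grip":4.0,"slide":[0.01,0.15,0],"delta_rot":[0,0,0]},{"grip":4.0,"slide":[0.01,0.15,0],"delta_rot":[0,0,0]},{"grip":4.0,"slide":[0,0,0],"delta_rot":[0,0,0]},{"grip":4.0,"slide":[0,0,0],"delta_rot":[0,0,0]}]'; python3 -m handwheel '[{"grip":4.0,"slide":[0.01,0.1,0],"delta_rot":[0,0,0]},{"grip":4.0,"slide":[0,0,0],"delta_rot":[0,0,0]},{"grip":4.0,"slide":[0,0,0],"delta_rot":[0,0,0]}]'
```

```text
clock: 14.55
position: [0.6253, 0.045, 0.2626]
tool_rot: [[0.0, 0.054, 0.999], [0.0, 0.999, -0.054], [-1.0, 0.0, 0.0]]
contact_force: [-0.1, 0.3, -1.0]
finger_gap: 0.0447
clock: 14.88
position: [0.6255, 0.0476, 0.2625]
tool_rot: [[-0.0, 0.054, 0.999], [-0.0, 0.999, -0.054], [-1.0, -0.0, -0.0]]
contact_force: [-0.3, -1.9, -0.5]
finger_gap: 0.0454
clock: 15.13
position: [0.6255, 0.0479, 0.2625]
tool_rot: [[-0.001, 0.055, 0.998], [-0.002, 0.998, -0.055], [-1.0, -0.002, -0.0]]
contact_force: [-1.3, -4.3, -0.5]
finger_gap: 0.0454
```

```bash
python3 -m handwheel '[{"grip":5.2,"slide":[0,0,0],"delta_rot":[0,0,0]},{"grip":6.5,"slide":[0,0,0],"delta_rot":[0,0,0]},{"grip":7.5,"slide":[0,0,0],"delta_rot":[0,0,0]},{"grip":7.5,"slide":[0,0,0],"delta_rot":[0,0,0]},{"grip":7.5,"slide":[0,0,0],"delta_rot":[0,0,0]}]';  python3 - <<'E'
from rodfit import *
f,c=grab("wrist"); print(r.read_state()["position"])
crop(f["image"],190,60,330,260,3,"pics/w13.png")
E
```

```text
clock: 15.55
position: [0.6256, 0.0494, 0.2626]
tool_rot: [[0.0, 0.053, 0.999], [0.001, 0.999, -0.053], [-1.0, 0.001, 0.0]]
contact_force: [-0.2, -0.4, -0.3]
finger_gap: 0.0739
[0.62563315 0.04932059 0.26264887]
```

View pics/w13.png

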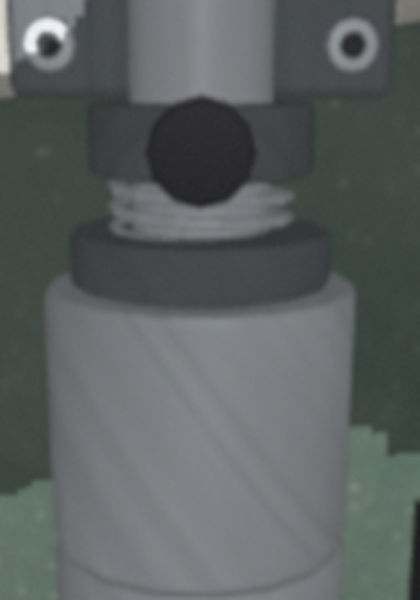

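```bash
python3 -m handwheel '[{"grip":8.7,"slide":[0,0,1.5],"delta_rot":[0,0,0]},{"grip":8.7,"slide":[0,0,3.5],"delta_rot":[0,0,0]},{"grip":8.7,"slide":[0,0,3.0],"delta_rot":[0,0,0]},{"grip":8.7,"slide":[-2.8,-1.5,0],"delta_rot":[0,0,-0.025]},{"grip":8.7,"slide":[-3.2,-1.9,0],"delta_rot":[0,0,-0.04]}]'; python3 -m handwheel '[{"grip":8.7,"slide":[-3.2,-1.9,0],"delta_rot":[0,0,-0.04]},{"grip":8.7,"slide":[-3.2,-1.9,0],"delta_rot":[0,0,0]},{"grip":8.7,"slide":[-3.2,-1.9,0],"delta_rot":[0,0,0]},{"grip":8.7,"slide":[0,0,-3.5],"delta_rot":[0,0,0]},{"grip":8.7,"slide":[0,0,-1],"delta_rot":[0,0,0]}]'; python3 -m handwheel '[{"grip":8.7,"slide":[0,0,0],"delta_rot":[0,0,0]}]';python3 - <<'E'
from rodfit import *
import pickle
f,c=grab("wrist"); pickle.dump((f,c),open("w14.pkl","wb")); print(r.read_state()["position"])
draw(f["image"],c,((.4705,-.0425,.057),),(130,120,380,384),2,"pics/ov14.png",-.158)
E
```

```text
clock: 16.02
position: [0.5665, 0.0168, 0.3445]
tool_rot: [[0.005, 0.117, 0.993], [0.002, 0.993, -0.117], [-1.0, 0.003, 0.005]]
contact_force: [-0.1, -1.2, 0.3]
finger_gap: 0.0868
clock: 16.43
position: [0.4675, -0.0437, 0.2962]
tool_rot: [[-0.001, 0.161, 0.987], [-0.002, 0.987, -0.161], [-1.0, -0.002, -0.0]]
contact_force: [-1.1, 1.0, 0.7]
finger_gap: 0.0871
clock: 16.52
position: [0.4689, -0.0421, 0.2959]
tool_rot: [[-0.003, 0.158, 0.987], [0.001, 0.987, -0.158], [-1.0, 0.0, -0.003]]
contact_force: [0.1, -0.4, 0.8]
finger_gap: 0.087
[ 0.46990698 -0.04140482  0.29699253]
```

View pics/ov14.png

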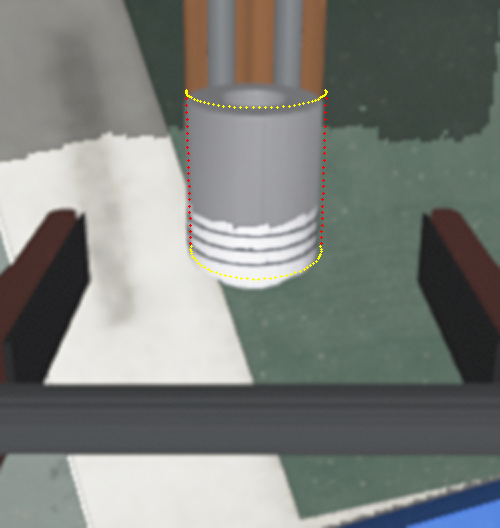

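```bash
python3 -m handwheel '[{"grip":8.7,"slide":[0,0,-3.5],"delta_rot":[0,0,0]},{"grip":8.7,"slide":[-0.05,0,-3.0],"delta_rot":[0,0,0]},{"grip":8.0,"slide":[0,0,-0.8],"delta_rot":[0,0,0]},{"grip":6,"slide":[0,0,0],"delta_rot":[0,0,0]},{"grip":5.2,"slide":[0,0,0],"delta_rot":[0,0,0]}]' 20; python3 -m handwheel '[{"grip":4.8,"slide":[0,0,0],"delta_rot":[0,0,0]},{"grip":4.0,"slide":[0,0,0],"delta_rot":[0,0,0]},{"grip":4.0,"slide":[0,0,0],"delta_rot":[0,0,0]},{"grip":4.0,"slide":[0,0,0],"delta_rot":[0,0,0]}]' 25
```

```text
clock: 16.98
position: [0.4701, -0.0411, 0.2252]
tool_rot: [[-0.0, 0.157, 0.988], [0.001, 0.988, -0.157], [-1.0, 0.001, -0.0]]
contact_force: [0.1, 0.2, -0.3]
finger_gap: 0.0705
clock: 17.32
position: [0.4683, -0.0419, 0.2253]
tool_rot: [[-0.002, 0.159, 0.987], [-0.001, 0.987, -0.159], [-1.0, -0.001, -0.002]]
contact_force: [-3.7, 0.4, 9.8]
finger_gap: 0.0451
```

```bash
python3 -m handwheel '[{"grip":4.0,"slide":[-0.05,0,1.0],"delta_rot":[0,0,0]},{"grip":4.0,"slide":[0,0,3.0],"delta_rot":[0,0,0]},{"grip":4.0,"slide":[0,-0.2,2.0],"delta_rot":[0,0,0]},{"grip":4.0,"slide":[2.5,0,0],"delta_rot":[0,0,0]},{"grip":4.0,"slide":[3.5,0,0],"delta_rot":[0,0,0.035]}]' 30; python3 -m handwheel '[{"grip":4.0,"slide":[3.5,0,0],"delta_rot":[0,0,0.035]},{"grip":4.0,"slide":[3.5,0,0],"delta_rot":[0,0,0.035]},{"grip":4.0,"slide":[2.2,0,-1.0],"delta_rot":[0,0,0]},{"grip":4,"slide":[0,0,-1.2],"delta_rot":[0,0,0]},{"grip":4,"slide":[0,0,0],"delta_rot":[0,0,0]}]' 30; python3 -m handwheel '[{"grip":4.0,"slide":[0,0,0],"delta_rot":[0,0,0]},{"grip":4.0,"slide":[0,0,0],"delta_rot":[0,0,0]}]'; python3 - <<'E'
from rodfit import *
import pickle
f,c=grab("wrist"); print(r.read_state()["position"]); rodfit(f,c,50,130,240,279)
crop(f["image"],190,60,330,260,3.5,"pics/w15.png")
E
```

```text
clock: 17.73
position: [0.528, -0.0446, 0.2874]
tool_rot: [[0.002, 0.125, 0.992], [-0.002, 0.992, -0.125], [-1.0, -0.002, 0.003]]
contact_force: [0.9, -0.5, -1.4]
finger_gap: 0.0449
clock: 18.15
position: [0.6202, -0.0442, 0.2606]
tool_rot: [[-0.003, 0.054, 0.999], [0.001, 0.999, -0.054], [-1.0, 0.001, -0.003]]
contact_force: [-1.5, 0.3, -1.0]
finger_gap: 0.0452
clock: 18.32
position: [0.6197, -0.0441, 0.2631]
tool_rot: [[-0.001, 0.054, 0.999], [-0.0, 0.999, -0.054], [-1.0, -0.0, -0.001]]
contact_force: [-0.6, -0.1, -1.4]
finger_gap: 0.0452
[ 0.61985212 -0.04409106  0.26344816]
rod: x(y=0)=0.6253 yaw=-0.0610 rms 1333229162.43 biasL 299999997.98 R 5.10
```

View pics/w15.png

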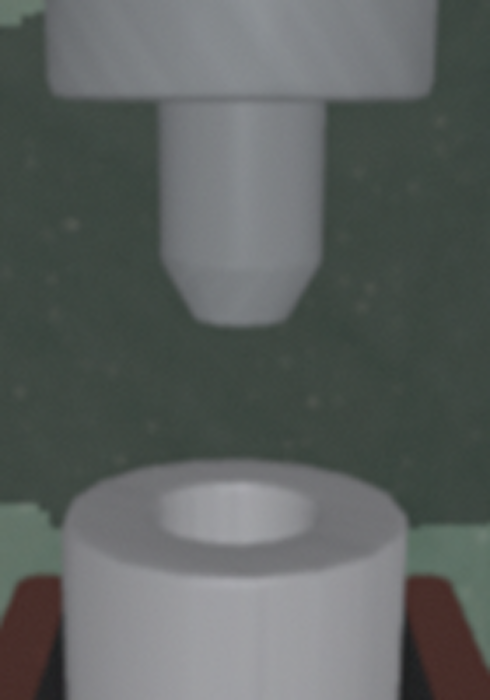

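```bash
python3 -m handwheel '[{"grip":4.0,"slide":[0.1,0.7,0],"delta_rot":[0,0,0]},{"grip":4.0,"slide":[0.03,0.5,0],"delta_rot":[0,0,0]},{"grip":4.0,"slide":[0,0,0],"delta_rot":[0,0,0]},{"grip":4.0,"slide":[0,0,0],"delta_rot":[0,0,0]}]' ; python3 -m handwheel '[{"grip":4.0,"slide":[0.03,0.5,0],"delta_rot":[0,0,0]},{"grip":4.0,"slide":[0.03,0.5,0],"delta_rot":[0,0,0]},{"grip":4.0,"slide":[0,0,0],"delta_rot":[0,0,0]}]';  python3 -m handwheel '[{"grip":4.0,"slide":[0.03,0.5,0],"delta_rot":[0,0,0]},{"grip":4.0,"slide":[0.03,0.5,0],"delta_rot":[0,0,0]},{"grip":4.0,"slide":[0,0,0],"delta_rot":[0,0,0]}]'
```

```text
clock: 18.7
position: [0.6218, -0.0312, 0.263]
tool_rot: [[0.001, 0.053, 0.999], [0.0, 0.999, -0.053], [-1.0, 0.0, 0.001]]
contact_force: [0.2, 0.6, -1.2]
finger_gap: 0.0451
clock: 18.95
position: [0.6225, -0.0205, 0.2626]
tool_rot: [[0.0, 0.053, 0.999], [0.001, 0.999, -0.053], [-1.0, 0.001, 0.0]]
contact_force: [-0.4, -0.1, -1.1]
finger_gap: 0.0453
clock: 19.2
position: [0.6231, -0.0106, 0.2626]
tool_rot: [[0.0, 0.053, 0.999], [0.001, 0.999, -0.053], [-1.0, 0.001, 0.0]]
contact_force: [-0.6, 0.0, -1.1]
finger_gap: 0.0454
```

```bash
python3 -m handwheel '[{"grip":4.0,"slide":[-0.05,0,0.05],"delta_rot":[0,0,0]},{"grip":4.0,"slide":[0,0,0],"delta_rot":[0,0,0]},{"grip":4.0,"slide":[0,0,0],"delta_rot":[0,0,0]}]'; python3 - <<'E'
from rodfit import *
f,c=grab("wrist"); print(r.read_state()["position"])
crop(f["image"],190,60,330,260,3.5,"pics/w16.png")
E
```

```text
clock: 19.45
position: [0.6226, -0.0123, 0.2631]
tool_rot: [[0.0, 0.054, 0.999], [-0.0, 0.999, -0.054], [-1.0, -0.0, 0.0]]
contact_force: [0.5, -0.6, -1.4]
finger_gap: 0.0451
[ 0.62258889 -0.01229817  0.26302034]
```

View pics/w16.png

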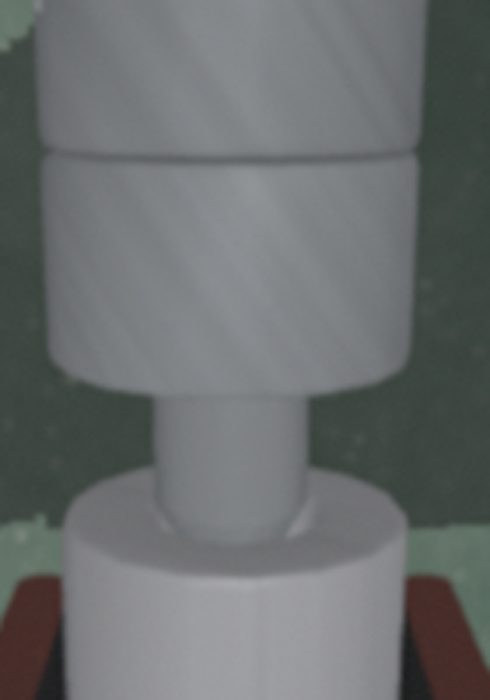

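```bash
python3 -m handwheel '[{"grip":4.0,"slide":[0,0.5,0],"delta_rot":[0,0,0]},{"grip":4.0,"slide":[0.03,0.5,0],"delta_rot":[0,0,0]},{"grip":4.0,"slide":[0,0,0],"delta_rot":[0,0,0]}]' ; python3 -m handwheel '[{"grip":4.0,"slide":[0.02,0.3,0],"delta_rot":[0,0,0]},{"grip":4.0,"slide":[0,0,0],"delta_rot":[0,0,0]},{"grip":4.0,"slide":[0,0,0],"delta_rot":[0,0,0]}]';  python3 -m handwheel '[{"grip":4.0,"slide":[0.01,0.2,0],"delta_rot":[0,0,0]},{"grip":4.0,"slide":[0,0,0],"delta_rot":[0,0,0]},{"grip":4.0,"slide":[0,0,0],"delta_rot":[0,0,0]}]'; python3 - <<'E'
from rodfit import *
f,c=grab("wrist"); print(r.read_state()["position"])
crop(f["image"],190,60,330,260,3.5,"pics/w17.png")
E
```

```text
clock: 19.75
position: [0.6229, -0.0004, 0.2632]
tool_rot: [[0.0, 0.052, 0.999], [0.001, 0.999, -0.052], [-1.0, 0.001, 0.0]]
contact_force: [-0.1, 0.1, -1.1]
finger_gap: 0.0455
clock: 20.0
position: [0.6231, 0.0012, 0.263]
tool_rot: [[0.0, 0.053, 0.999], [0.0, 0.999, -0.053], [-1.0, 0.0, 0.0]]
contact_force: [0.6, 0.2, -2.4]
finger_gap: 0.0454
clock: 20.25
position: [0.6232, 0.003, 0.2631]
tool_rot: [[0.0, 0.054, 0.999], [0.0, 0.999, -0.054], [-1.0, 0.0, 0.0]]
contact_force: [-0.6, -0.4, -1.4]
finger_gap: 0.0452
[0.62319888 0.00292953 0.26304675]
```

View pics/w17.png

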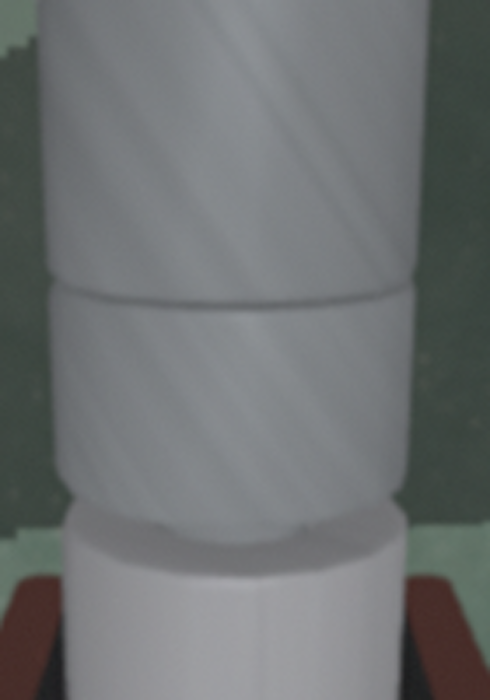

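```bash
python3 -m handwheel '[{"grip":4.0,"slide":[-0.03,0.2,0],"delta_rot":[0,0,0]},{"grip":4.0,"slide":[0,0,0],"delta_rot":[0,0,0]},{"grip":4.0,"slide":[0,0,0],"delta_rot":[0,0,0]}]' ; python3 -m handwheel '[{"grip":4.0,"slide":[0.005,0.1,0],"delta_rot":[0,0,0]},{"grip":4.0,"slide":[0,0,0],"delta_rot":[0,0,0]},{"grip":4.0,"slide":[0,0,0],"delta_rot":[0,0,0]}]';  python3 -m handwheel '[{"grip":4.0,"slide":[0.005,0.1,0],"delta_rot":[0,0,0]},{"grip":4.0,"slide":[0,0,0],"delta_rot":[0,0,0]},{"grip":4.0,"slide":[0,0,0],"delta_rot":[0,0,0]}]'
```

```text
clock: 20.55
position: [0.6229, 0.0051, 0.2631]
tool_rot: [[0.0, 0.054, 0.999], [0.0, 0.999, -0.054], [-1.0, 0.0, 0.0]]
contact_force: [-0.2, -0.2, -1.2]
finger_gap: 0.0452
clock: 20.8
position: [0.623, 0.006, 0.2631]
tool_rot: [[0.0, 0.054, 0.999], [0.0, 0.999, -0.054], [-1.0, 0.0, 0.0]]
contact_force: [0.2, -1.0, -1.1]
finger_gap: 0.0454
clock: 21.05
position: [0.623, 0.0071, 0.2631]
tool_rot: [[0.0, 0.054, 0.999], [0.0, 0.999, -0.054], [-1.0, 0.0, 0.0]]
contact_force: [-0.5, -0.3, -1.7]
finger_gap: 0.0453
```

```bash
python3 -m handwheel '[{"grip":4.0,"slide":[0.005,0.1,0],"delta_rot":[0,0,0]},{"grip":4.0,"slide":[0,0,0],"delta_rot":[0,0,0]},{"grip":4.0,"slide":[0,0,0],"delta_rot":[0,0,0]}]' ; python3 - <<'E'
from rodfit import *
import pickle
f,c=grab("wrist"); print(r.read_state()["position"]); pickle.dump((f,c),open("w18.pkl","wb"))
crop(f["image"],190,0,330,260,3,"pics/w18.png")
f,c=grab("scene");crop(f["image"],200,170,280,230,9,"pics/s18.png")
E
```

```text
clock: 21.3
position: [0.6231, 0.0079, 0.263]
tool_rot: [[0.0, 0.054, 0.999], [-0.0, 0.999, -0.054], [-1.0, -0.0, 0.0]]
contact_force: [0.6, -0.2, -1.5]
finger_gap: 0.045
[0.62305029 0.00792654 0.26303473]
```

View pics/w18.png

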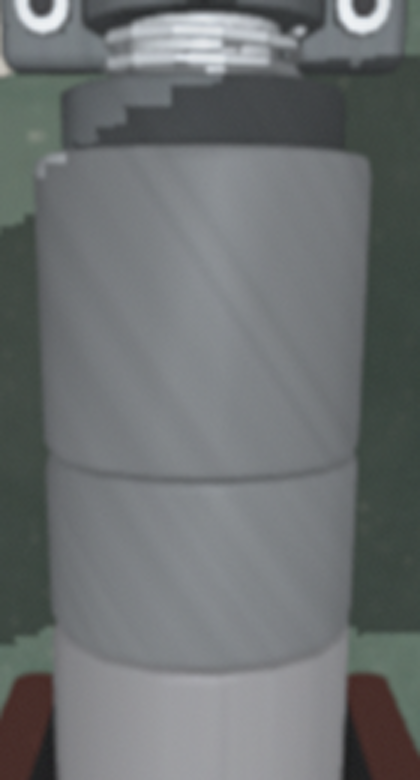

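View pics/s18.png

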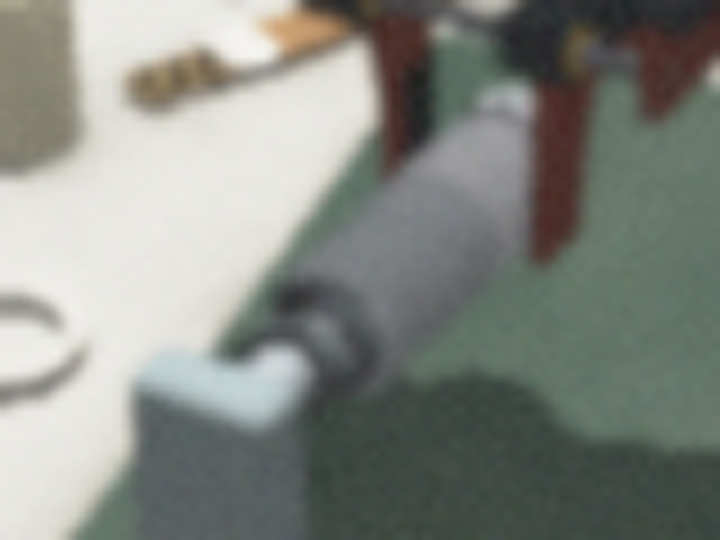

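```bash
python3 -m handwheel '[{"grip":4.0,"slide":[0.005,0.1,0],"delta_rot":[0,0,0]},{"grip":4.0,"slide":[0,0,0],"delta_rot":[0,0,0]},{"grip":4.0,"slide":[0,0,0],"delta_rot":[0,0,0]}]' ;python3 -m handwheel '[{"grip":4.0,"slide":[0.005,0.05,0],"delta_rot":[0,0,0]},{"grip":4.0,"slide":[0,0,0],"delta_rot":[0,0,0]},{"grip":4.0,"slide":[0,0,0],"delta_rot":[0,0,0]}]' 
```

```text
clock: 21.65
position: [0.6231, 0.0082, 0.263]
tool_rot: [[-0.0, 0.055, 0.999], [-0.001, 0.999, -0.055], [-1.0, -0.001, -0.0]]
contact_force: [-1.0, -3.9, -0.4]
finger_gap: 0.0451
clock: 21.9
position: [0.6231, 0.0084, 0.263]
tool_rot: [[-0.001, 0.055, 0.999], [-0.001, 0.998, -0.055], [-1.0, -0.002, -0.0]]
contact_force: [-0.0, -5.9, -0.7]
finger_gap: 0.0454
```

```bash
python3 - <<'E'
from rodfit import *
import pickle
f,c=grab("wrist"); pickle.dump((f,c),open("w19.pkl","wb")); print(f["state"]["position"],f["state"]["contact_force"])
crop(f["image"],190,0,330,90,5,"pics/w19.png")
f8,c8=pickle.load(open("w18.pkl","rb"));crop(f8["image"],190,0,330,90,5,"pics/w18b.png")
E
```

```text
[0.62308179 0.00843344 0.26295629] [-0.0453985  -5.9177481  -0.72137836]
```

View pics/w19.png

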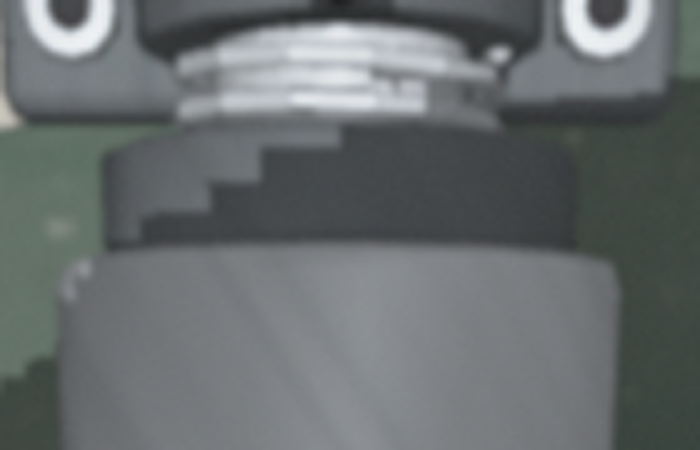

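View pics/w18b.png

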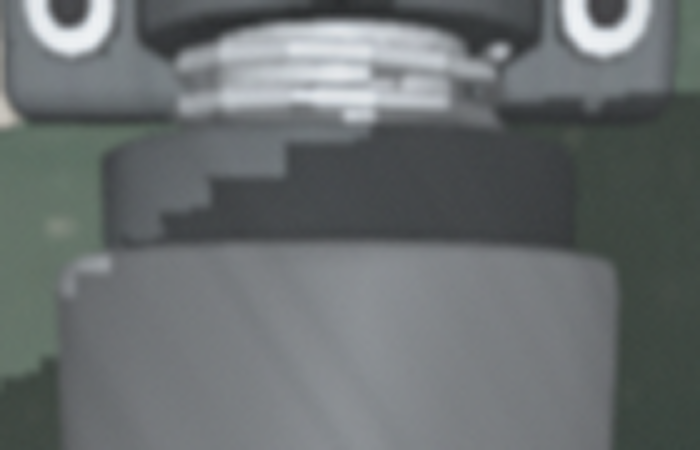

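```bash
python3 - <<'E'
from rodfit import *
import pickle
f5,c5=pickle.load(open("w5.pkl","rb")); f9,c9=pickle.load(open("w19.pkl","rb")); f8,c8=pickle.load(open("w8.pkl","rb"))
A=c5
print("w5 bolts",onz(c5,(150+135/2.4,202/2.4),.012),onz(c5,(150+381/2.4,202/2.4),.012),"ring",onz(c5,(150+258/2.4,429/2.4),.114), "corner front plate", onz(c5,(150+258/2.4,242/2.4),.012))
print("w19 bolts",onz(c9,(190+70/5,7/5),.012),onz(c9,(190+607/5,7/5),.012),"bush rim",onz(c9,(190+340/5,245/5),.117),"plate edge",onz(c9,(190+340/5,122/5),.012))
print("w8 ring",onz(c8,(180+307/4,100+577/4),.114),"plate",onz(c8,(180+307/4,100+172/4),.012))
E
```

```text
w5 bolts [0.59939453 0.13558213 0.012     ] [0.6649676  0.13221676 0.012     ] ring [0.63007492 0.09982107 0.114     ] corner front plate [0.63165592 0.1235481  0.012     ]
w19 bolts [0.59959545 0.1364458  0.012     ] [0.6647394  0.13293352 0.012     ] bush rim [0.62997748 0.09899314 0.117     ] plate edge [0.6316789  0.12195608 0.012     ]
w8 ring [0.63012904 0.10014389 0.114     ] plate [0.63158627 0.12408101 0.012     ]
```

```bash
python3 -m handwheel '[{"grip":4.0,"slide":[0.005,0.08,0],"delta_rot":[0,0,0]},{"grip":4.0,"slide":[0,0,0],"delta_rot":[0,0,0]},{"grip":4.0,"slide":[0,0,0],"delta_rot":[0,0,0]}]' ;python3 -m handwheel '[{"grip":4.0,"slide":[0.005,0.08,0],"delta_rot":[0,0,0]},{"grip":4.0,"slide":[0,0,0],"delta_rot":[0,0,0]},{"grip":4.0,"slide":[0,0,0],"delta_rot":[0,0,0]}]'; python3 -m handwheel '[{"grip":4.0,"slide":[0.005,0.08,0],"delta_rot":[0,0,0]},{"grip":4.0,"slide":[0,0,0],"delta_rot":[0,0,0]},{"grip":4.0,"slide":[0,0,0],"delta_rot":[0,0,0]}]'
```

```text
clock: 22.2
position: [0.6231, 0.0088, 0.263]
tool_rot: [[-0.001, 0.055, 0.998], [-0.002, 0.998, -0.055], [-1.0, -0.002, -0.001]]
contact_force: [-1.5, -6.0, 0.1]
finger_gap: 0.0453
clock: 22.45
position: [0.6231, 0.0092, 0.263]
tool_rot: [[-0.001, 0.055, 0.998], [-0.003, 0.998, -0.055], [-1.0, -0.003, -0.001]]
contact_force: [-0.5, -7.5, 0.4]
finger_gap: 0.0453
clock: 22.7
position: [0.6231, 0.0097, 0.2629]
tool_rot: [[-0.001, 0.056, 0.998], [-0.003, 0.998, -0.056], [-1.0, -0.003, -0.001]]
contact_force: [-1.8, -8.8, 1.1]
finger_gap: 0.0457
```

```bash
python3 -m handwheel '[{"grip":4.0,"slide":[0.005,0.1,0],"delta_rot":[0,0,0]},{"grip":4.0,"slide":[0,0,0],"delta_rot":[0,0,0]},{"grip":4.0,"slide":[0,0,0],"delta_rot":[0,0,0]}]' ;python3 -m handwheel '[{"grip":4.0,"slide":[0.005,0.1,0],"delta_rot":[0,0,0]},{"grip":4.0,"slide":[0,0,0],"delta_rot":[0,0,0]},{"grip":4.0,"slide":[0,0,0],"delta_rot":[0,0,0]}]';python3 - <<'E'
from rodfit import *
import pickle
f,c=grab("wrist"); pickle.dump((f,c),open("w20.pkl","wb")); print(f["state"]["position"],f["state"]["contact_force"])
crop(f["image"],190,0,330,90,5,"pics/w20.png")
E
```

```text
clock: 22.95
position: [0.6232, 0.0102, 0.263]
tool_rot: [[-0.001, 0.056, 0.998], [-0.004, 0.998, -0.056], [-1.0, -0.004, -0.001]]
contact_force: [-2.0, -9.2, 1.8]
finger_gap: 0.0453
clock: 23.2
position: [0.6232, 0.0108, 0.263]
tool_rot: [[-0.001, 0.056, 0.998], [-0.005, 0.998, -0.056], [-1.0, -0.005, -0.001]]
contact_force: [-2.4, -10.6, 1.6]
finger_gap: 0.0454
[0.62323245 0.01079301 0.26296199] [ -2.40625661 -10.62479628   1.59340757]
```

View pics/w20.png

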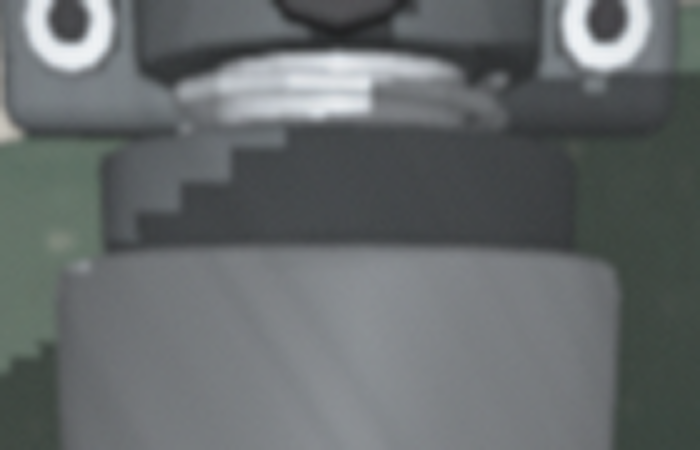

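```bash
cat > sh.py <<'E'
from rodfit import *
import pickle,sys
def edge(f,c,name):
    g=cv2.GaussianBlur(cv2.cvtColor(f["image"],cv2.COLOR_RGB2GRAY).astype(np.float32),(0,0),.7)
    # bush rim: strongest dark->bright going down, cols 240..275 rows 40..60
    def sub(col,r0,r1,sgn):
        s=sgn*np.diff(g[r0:r1,col]); k=int(s[1:-1].argmax())+1; w=s[k-1:k+2]; return r0+k+.5+(w[2]-w[0])/(2*(2*w[1]-w[0]-w[2])+1e-9)
    b=np.median([sub(u,43,56,1) for u in range(250,268)])
    pl=np.median([sub(u,18,32,-1) for u in list(range(196,204))])
    pr=np.median([sub(u,18,32,-1) for u in list(range(316,321))])
    print(name,"bush rim v %.2f plateL %.2f"%(b,pl),"y bush %.4f"%onz(c,(258.5,b),.117)[1],"plate y %.4f"%onz(c,(200,pl),.012)[1])
E
python3 - <<'E'
from sh import *
for n in ("w18","w19","w20"):
    edge(*pickle.load(open(n+".pkl","rb")),n)
    f,c=pickle.load(open(n+".pkl","rb")); 
f0,c0=pickle.load(open("w19.pkl","rb"));f1,c1=pickle.load(open("w20.pkl","rb"))
g=lambda f:cv2.cvtColor(f["image"],cv2.COLOR_RGB2GRAY)
for nm,(x0,y0,x1,y1),z in(("boltL",(190,0,216,16),.012),("boltR",(300,0,324,16),.012),("collarL",(216,3,225,14),.105),("collarR",(290,3,300,14),.105)):
    T=cv2.resize(g(f0)[y0:y1,x0:x1],None,fx=4,fy=4,interpolation=cv2.INTER_CUBIC); I=cv2.resize(g(f1)[0:40,x0-4:x1+4],None,fx=4,fy=4,interpolation=cv2.INTER_CUBIC)
    m=cv2.matchTemplate(I,T,cv2.TM_CCOEFF_NORMED); _,v,_,l=cv2.minMaxLoc(m); d=np.array(l)/4-[4,y0]
    u=np.array([(x0+x1)/2,(y0+y1)/2]); print(nm,d,round(v,2),"y world then/now",onz(c0,u,z)[1],onz(c1,u+d,z)[1])
E
```

```text
w18 bush rim v 47.94 plateL 21.38 y bush 0.0990 plate y 0.1254
w19 bush rim v 48.20 plateL 21.64 y bush 0.0992 plate y 0.1254
w20 bush rim v 48.76 plateL 24.28 y bush 0.1009 plate y 0.1255
boltL [0. 3.] 1.0 y world then/now 0.13288369043722606 0.13281120419296463
boltR [0.   2.75] 0.95 y world then/now 0.12930035521441377 0.12925254070789546
collarL [-0.25  5.  ] 0.99 y world then/now 0.11445270955559043 0.11465255292531831
collarR [-1.   5.5] 0.87 y world then/now 0.11299037610039513 0.11299284616245739
```

```bash
python3 -m handwheel '[{"grip":4.0,"slide":[0.005,0.1,0],"delta_rot":[0,0,0]},{"grip":4.0,"slide":[0.005,0.1,0],"delta_rot":[0,0,0]},{"grip":4.0,"slide":[0,0,0],"delta_rot":[0,0,0]},{"grip":4.0,"slide":[0,0,0],"delta_rot":[0,0,0]}]' ;python3 - <<'E'
from sh import *
f,c=grab("wrist"); print(f["state"]["position"],f["state"]["contact_force"]); edge(f,c,"w21"); pickle.dump((f,c),open("w21.pkl","wb"))
E
```

```text
clock: 23.58
position: [0.6233, 0.0119, 0.2629]
tool_rot: [[-0.002, 0.057, 0.998], [-0.006, 0.998, -0.057], [-1.0, -0.006, -0.001]]
contact_force: [-3.0, -13.8, 2.9]
finger_gap: 0.0453
[0.62329595 0.01191119 0.26292165] [ -2.98945568 -13.79187565   2.90705894]
w21 bush rim v 48.86 plateL 25.75 y bush 0.1018 plate y 0.1255
```

```bash
python3 -m handwheel '[{"grip":4.0,"slide":[0,0.05,0],"delta_rot":[0,0,0]},{"grip":4.0,"slide":[0,0,0],"delta_rot":[0,0,0]},{"grip":4.0,"slide":[0,0,0],"delta_rot":[0,0,0]},{"grip":4.0,"slide":[0,0,0],"delta_rot":[0,0,0]},{"grip":4.0,"slide":[0,0,0],"delta_rot":[0,0,0]}]' ;python3 -m handwheel '[{"grip":4.0,"slide":[0,0,0],"delta_rot":[0,0,0]},{"grip":4.0,"slide":[0,0,0],"delta_rot":[0,0,0]},{"grip":4.0,"slide":[0,0,0],"delta_rot":[0,0,0]},{"grip":4.0,"slide":[0,0,0],"delta_rot":[0,0,0]},{"grip":4.0,"slide":[0,0,0],"delta_rot":[0,0,0]}]';python3 - <<'E'
from sh import *
f,c=grab("wrist"); print(f["state"]["position"],f["state"]["contact_force"]); edge(f,c,"w22"); pickle.dump((f,c),open("w22.pkl","wb"))
crop(f["image"],190,0,330,260,3,"pics/w22.png")
E
```

```text
clock: 24.05
position: [0.6233, 0.0122, 0.2629]
tool_rot: [[-0.002, 0.057, 0.998], [-0.006, 0.998, -0.057], [-1.0, -0.006, -0.001]]
contact_force: [-3.6, -14.0, 3.1]
finger_gap: 0.0456
clock: 24.47
position: [0.6233, 0.0122, 0.2629]
tool_rot: [[-0.002, 0.057, 0.998], [-0.006, 0.998, -0.057], [-1.0, -0.006, -0.001]]
contact_force: [-2.6, -14.4, 2.0]
finger_gap: 0.0453
[0.62332151 0.01215232 0.26293433] [ -2.55433382 -14.40459509   2.01942226]
w22 bush rim v 48.88 plateL 26.05 y bush 0.1020 plate y 0.1255
```

View pics/w22.png

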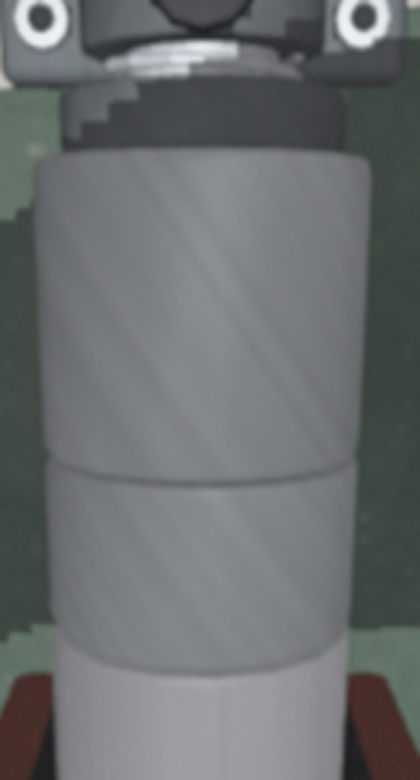

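```bash
python3 -m handwheel '[{"grip":5.2,"slide":[0,0,0],"delta_rot":[0,0,0]},{"grip":6.5,"slide":[0,0,0],"delta_rot":[0,0,0]},{"grip":7.8,"slide":[0,0,0],"delta_rot":[0,0,0]},{"grip":7.8,"slide":[0,0,0],"delta_rot":[0,0,0]},{"grip":7.8,"slide":[0,0,0],"delta_rot":[0,0,0]}]' ;python3 - <<'E'
from sh import *
f,c=grab("wrist"); print(f["state"]["position"],f["state"]["contact_force"]); edge(f,c,"w23"); pickle.dump((f,c),open("w23.pkl","wb"))
crop(f["image"],180,0,340,280,2.8,"pics/w23.png")
E
```

```text
clock: 24.93
position: [0.6236, 0.0172, 0.2632]
tool_rot: [[0.0, 0.053, 0.999], [0.001, 0.999, -0.053], [-1.0, 0.001, 0.0]]
contact_force: [-0.1, 0.5, -0.6]
finger_gap: 0.0751
[0.62355037 0.01718281 0.26317237] [-0.05875168  0.48686247 -0.56369685]
w23 bush rim v 45.79 plateL 25.87 y bush 0.1091 plate y 0.1324
```

View pics/w23.png

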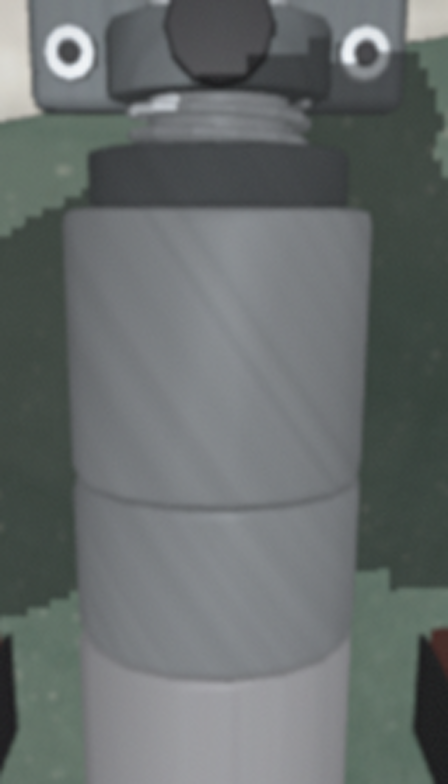

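```bash
python3 -m handwheel '[{"grip":8.7,"slide":[0,0,1],"delta_rot":[0,0,0]},{"grip":8.7,"slide":[0,0,3],"delta_rot":[0,0,0]},{"grip":8.7,"slide":[0,0,4],"delta_rot":[0,0,0]},{"grip":8.7,"slide":[0,0,3],"delta_rot":[0,0,0]},{"grip":8.7,"slide":[0,0,0],"delta_rot":[0,0,0]}]' ;python3 -m handwheel '[{"grip":8.7,"slide":[0,0,0],"delta_rot":[0,0,0]},{"grip":8.7,"slide":[0,0,0],"delta_rot":[0,0,0]},{"grip":8.7,"slide":[0,0,0],"delta_rot":[0,0,0]},{"grip":8.7,"slide":[0,0,0],"delta_rot":[0,0,0]},{"grip":8.7,"slide":[0,0,0],"delta_rot":[0,0,0]}]';python3 - <<'E'
from sh import *
f,c=grab("wrist"); pickle.dump((f,c),open("w24.pkl","wb"))
crop(f["image"],180,0,340,260,3,"pics/w24.png")
f,c=grab("side"); crop(f["image"],120,130,320,270,4,"pics/d24.png")
E
```

```text
clock: 25.4
position: [0.6249, 0.0174, 0.3808]
tool_rot: [[0.01, 0.054, 0.999], [0.001, 0.999, -0.054], [-1.0, 0.001, 0.01]]
contact_force: [0.2, 1.3, -0.3]
finger_gap: 0.0869
clock: 25.82
position: [0.6233, 0.0163, 0.3718]
tool_rot: [[-0.002, 0.054, 0.999], [0.0, 0.999, -0.054], [-1.0, -0.0, -0.002]]
contact_force: [0.4, 0.1, 0.2]
finger_gap: 0.0872
```

View pics/w24.png

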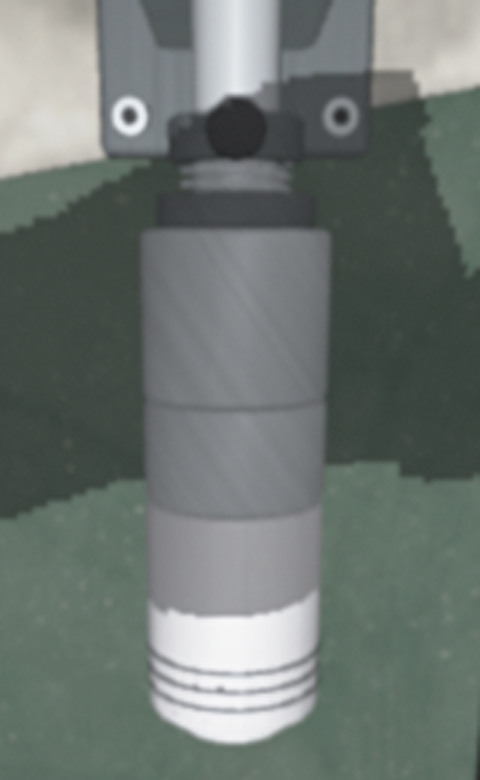

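View pics/d24.png

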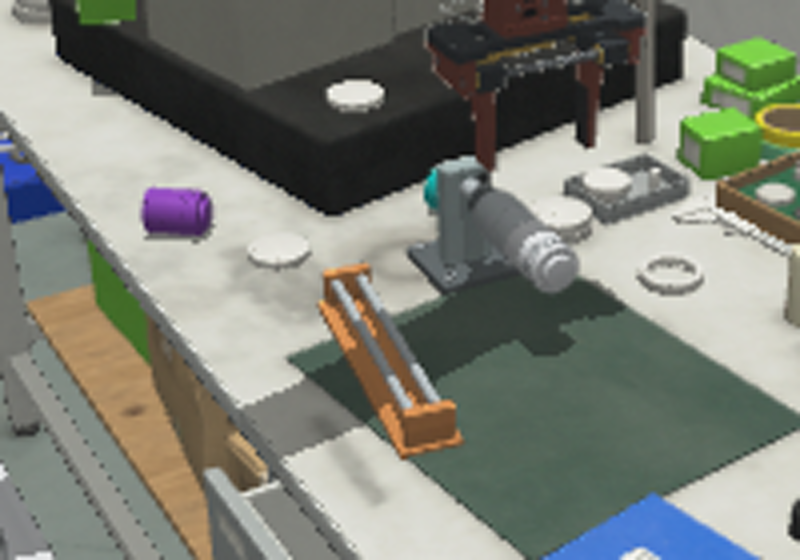

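```bash
python3 - <<'E'
from sh import *
for n in("w2","w23","w24"):
    f,c=pickle.load(open(n+".pkl","rb")); k,(x0,k2)=1,(0,1)
    if n=="w23": print(n,onz(c,(180+215/2.8,209/2.8),.117)[1],onz(c,(180+45/2.8,110/2.8),.012)[1],"bolt",onz(c,(180+70/2.8,52/2.8),.012)[1])
    if n=="w24": print(n,onz(c,(180+237/3,231/3),.117)[1],onz(c,(180+110/3,156/3),.012)[1],"bolt",onz(c,(180+129/3,116/3),.012)[1])
f,c=pickle.load(open("w22.pkl","rb"));print("w22",onz(c,(190+205/3,150/3),.117)[1],onz(c,(200,26.05),.012)[1],"bolt",onz(c,(190+41/3,17/3),.012)[1])
E
```

```text
w23 0.09975033227176644 0.12487025959083273 bolt 0.13633175526007654
w24 0.09933102387199653 0.12489566083362888 bolt 0.13600631632471122
w22 0.10166111136131402 0.12550841741400307 bolt 0.13664098913645756
```

```bash
python3 - <<'E'
from sh import *
ims=[]
for n,b in(("w2",(375,20,440,75)),("w5",(205,90,310,190)),("w18",(200,0,315,60)),("w22",(200,0,315,60)),("w24",(225,30,290,85))):
    f,c=pickle.load(open(n+".pkl","rb")); i=f["image"][b[1]:b[3],b[0]:b[2]]; i=cv2.resize(i,(390,int(390*i.shape[0]/i.shape[1])),interpolation=cv2.INTER_CUBIC); i=np.clip(i.astype(float)*1.6,0,255).astype(np.uint8); ims.append(cv2.copyMakeBorder(i,0,380-i.shape[0],0,8,cv2.BORDER_CONSTANT)); print(n,390/(b[2]-b[0]))
cv2.imwrite("pics/cmpa.png",np.hstack(ims[:2])[:,:,::-1]);cv2.imwrite("pics/cmpb.png",np.vstack([np.hstack(ims[2:4])[:220],np.hstack([ims[4],0*ims[4]])[:340]])[:,:,::-1])
E
```

```text
w2 6.0
w5 3.7142857142857144
w18 3.391304347826087
w22 3.391304347826087
w24 6.0
```

View pics/cmpa.png

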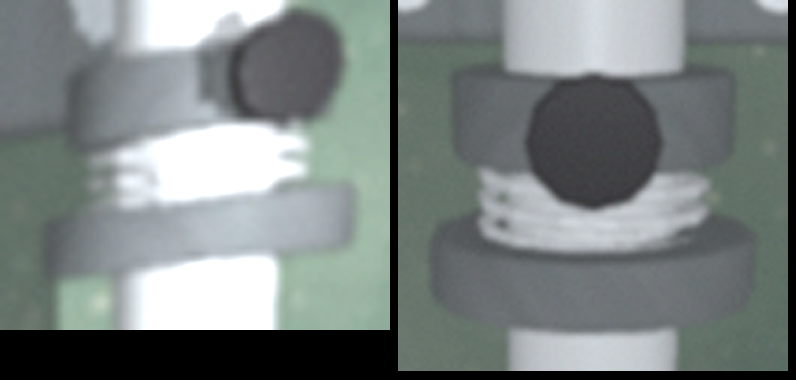

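View pics/cmpb.png

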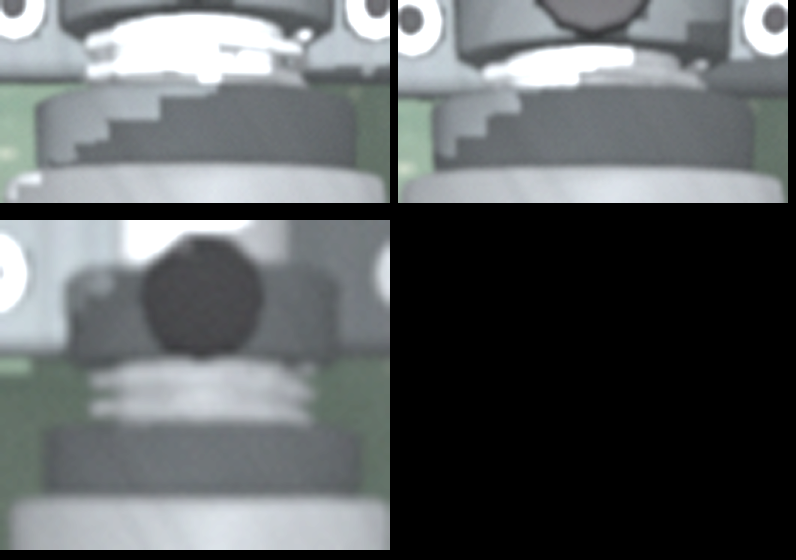

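```bash
python3 - <<'E'
from sh import *
for n,b,k,a,d in(("w2",(375,20),6,(72,150),(47,224)),("w5",(205,90),3.714,(57,160),(34,227)),("w18",(200,0),3.391,(62,28),(38,98)),("w22",(200,0),3.391,(60,58),(36,96)),("w24",(225,30),6,(68,137),(45,212))):
    f,c=pickle.load(open(n+".pkl","rb"))
    A=onz(c,(b[0]+a[0]/k,b[1]+a[1]/k),.097);D=onz(c,(b[0]+d[0]/k,b[1]+d[1]/k),.097); print(n,A[1],D[1],"gap mm",(A-D)[1]*1e3)
E
```

```text
w2 0.11560373415952169 0.10703757111836627 gap mm 8.566163041155415
w5 0.11564020876763009 0.10815020191577851 gap mm 7.490006851851582
w18 0.11585154794843178 0.10872223564111727 gap mm 7.129312307314506
w22 0.11591338735221743 0.11211811952818587 gap mm 3.7952678240315563
w24 0.11647733238277418 0.10840602541658365 gap mm 8.07130696619053
```

```bash
python3 -c "
from bench import r
print(r.read_state()['clock'],r.finish_job())"
```

```text
the job is handed in; nothing more can be done
25.9167 None
```

The arbor is loaded in the order asked (wide bush, narrow bush, end cap mouth first) and the job is handed in at 25.9 s. No verdict came back.

- **Wide bush:** I slid it on until it met the stop ring and the ring began to give, at about 2–4 N.
- **Narrow bush:** I brought it up against the wide one with about 4 N. The view after release showed only the joint line between them.
- **End cap:** With the cap I pushed the closed stack back, held it for a bit under a second at about 14 N, then opened the gripper and lifted clear.
- **Final pictures:** There are no visible gaps in the stack, and the gripper is clear of everything. The cradle is empty, and the things lying about look undisturbed.

Two checks did not agree exactly:

- **Ring travel:** Tracking the bush's rim gave 3.0 mm. Comparing the gap between collar and ring by eye gave about 3.3–3.7 mm. The 14 N push is also more than the roughly 12 N expected at 3 mm, so the true travel was probably 3.0–3.5 mm. That is well short of the 7 mm end.
- **Ring position after letting go:** The rim check suggests the ring was still pushed back about 0.7 mm, while the gap by eye looks like rest.

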